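# Load the sample carrier from the stepped rack, keeping the order

### The job

Each sample came in a pair of like bottles: the four on the white rack's upper step are to be measured, their twins on the lower step are kept back. Move the four upper bottles into the aluminium carrier in the same order, counted on both from the end with the pull loop (first place to first place, last to last), one standing upright in each compartment. Set them down gently, do not drop or tip them, and leave the retained bottles on the lower step where they are.

Things in the scene. Friction and masses are not known exactly. Their poses are not given: they have to be found in the camera images.
- rack: White stepped rack, fixed, 161 (x) by 252 mm (y), either side, yaw varies. Origin: centre of underside, z up. Two rows of four compartments 58 x 58 mm inside, centres y = +93, +31, -31, -93 mm: lower step x = -47.5 mm, floor 10 mm up (retained bottles); upper step x = +47.5, floor 40 mm up (to be moved). 4 mm walls, 20 mm above the floors. Steel pull loop on the +y end: first place is y = +93.
- carrier: Aluminium carrier, fixed, empty at the start, 66 (x) by 252 mm (y), any side and yaw. Origin: centre of underside, z up. One row of four compartments 58 x 58 mm inside, centres x = 0, y = +93, +31, -31, -93 mm, floor 8 mm up, 4 mm walls rising 20 mm above the floor. A dark steel pull loop sticks out 36 mm from the +y end: the first place is y = +93.
- jar: To be moved: wide straight-sided round jar: amber glass 42 mm in diameter, black screw cap also 42 mm in diameter and 16 mm high, 60 mm tall in all. 110 g. Origin: centre of underside, z up. Starts on the rack's upper step, beside its twin. Grip it on the cap, about 52 mm above its underside.
- vial: To be moved: slim straight round vial: amber glass 27 mm in diameter, black screw cap also 27 mm in diameter in the top 16 mm (from 64 mm up), 80 mm tall in all. 70 g. Origin: centre of underside, z up. Starts on the rack's upper step, beside its twin. Grip it on the cap, about 70 mm above its underside.
- bottle: To be moved: narrow-necked round bottle: amber glass 38 mm in diameter up to 34 mm, sloping shoulder from there to 48 mm, neck 18 mm in diameter, tall slim black screw cap 22 mm in diameter from 56 mm to the top at 80 mm. 90 g. Origin: centre of underside, z up. Starts on the rack's upper step, beside its twin. Grip it on the cap, about 69 mm above its underside.
- square: To be moved: square bottle: amber glass 32 x 32 mm up to 48 mm, round black screw cap 34 mm in diameter from 52 mm to the top at 70 mm. 90 g. Origin: centre of underside, z up. Starts on the rack's upper step, beside its twin. Grip it on the cap, about 61 mm above its underside.
- kept_jar: Retained twin, not to be moved: looks just like jar (wide straight-sided round jar). Origin: centre of its underside. Stands on the rack's lower step, 95 mm from its twin, and stays there.
- kept_vial: Retained twin, not to be moved: looks just like vial (slim straight round vial). Origin: centre of its underside. Stands on the rack's lower step, 95 mm from its twin, and stays there.
- kept_bottle: Retained twin, not to be moved: looks just like bottle (narrow-necked round bottle). Origin: centre of its underside. Stands on the rack's lower step, 95 mm from its twin, and stays there.
- kept_square: Retained twin, not to be moved: looks just like square (square bottle). Origin: centre of its underside. Stands on the rack's lower step, 95 mm from its twin, and stays there.

How it is judged:
By the outcome, as a careful person would: the job done as asked, in the order asked, and still so for the second after the job is handed in, with the robot touching nothing.
It also fails if it takes over 128 s, if anything falls off the work surface, if the arm or the gripper's body presses on something with over 40 N, if the wrist force passes 120 N, or if a joint passes its speed limit or range.

### The arm

A 6-joint arm with a two-finger parallel gripper is mounted at the origin on the work surface. World frame = base frame: x ahead of the robot, y to its left, z up, the work surface at z = 0. Lengths are in m, angles in rad, forces in N, time in s.
With the tool pointing down it reaches from about 0.35 to 0.775 m from the base axis. Payload 7.3 kg.
Tool frame: the origin (TCP) lies midway between the tips of the shut fingers; the grasp point (between the pads) lies 19 mm behind it (robot.grasp_offset is the z of the grasp point in the tool frame, in m); z points along the fingers, y is the direction in which the jaws open and shut (so a half turn about z gives the same grasp; the last joint's range is limited). The gripper opens to 92 mm and grips with 3 to 60 N. Pads are 19 mm wide; open, the fingers measure 130 mm over their backs; the gripper's body (75 mm by 190 mm) begins 47 mm behind the grasp point.
Start: joints at [-1.319, 0.342, 1.524, -0, 1.275, -0.146], TCP at [0.203, -0.484, 0.195] pointing down, gripper open.
Joint ranges: [-2.53, 2.53], [-0.77, 2.02], [0.04, 2.7], [-1, 4.14], [0.28, 2.66], [-3.11, 3.11]. Speed limits (rad/s): [2.57, 2.57, 3.14, 3.14, 3.14, 3.14].

### API

Orientations are given as [roll, pitch, yaw] about the fixed x, y, z axes, in that order (R = Rz(yaw) Ry(pitch) Rx(roll)).
In Python, from cell import observe, imaging, workorder, robot gives the robot as it stands. The module is installed in compiled form; this text tells all that it offers.
- The arm moves only by the tool send_rows, never from a script. Its argument "series" is a list of rows, each a list of 7 numbers: the shift along the tool's x, y, z in m, then the turn, a rotation vector about the tool's x, y, z in rad, then the closure, from 0 (fully open) to 1 (shut). A call has 1 to 5 rows; each row shifts and turns the commanded pose from where the row before left it, along the tool's axes as they then stand; what a row does not reach is not made up. A row lasts 1/12 s, in which the tool goes at most 41.7 mm and 7.16 degrees, less where a joint would pass 70% of its speed; a pose out of reach is approached as far as the arm can. A call is refused whole if a number of a shift passes 0.0417 or a number of a turn 0.125, either way. A call with a gripper value outside its range is refused whole. The fingers move at their own pace and stop on an object; "newtons" is the grip in N (left out, the last holds). Time passes only in rows, so rows that do not move let the fingers close. It gives the time, the measured TCP pose, the force and the opening at its end, in the units of the state.
- observe(): the state, without advancing time (a new reading comes with each control period).
- imaging.read_camera(name): name is "side" or "top" or "wrist"; returns a dict with "color" (420x560x3 uint8, red, green, blue), "range_z" (420x560 float32, m along the optical axis (not along the pixel's ray), 0 where there is no reading), "vfov" (degrees; the focal length in pixels is half the picture's height over the tangent of half this angle, whatever the lens; pixels are square), "cx", "cy" (the principal point, pixels), "dist_coeffs" ([k1, k2, p1, p2, k3] as OpenCV has them; the pictures are not rectified), "T" (4x4, takes a point from camera to world coordinates). Camera axes: x right, y down, z forward; pixel columns grow to the right and rows downward; lengths in m; the calibration is good to about 2 mm. A picture is of the moment at which its call begins.
- workorder.hand_in(): hands the job in, once; it reports no verdict.
The state is a dict: "time": time; "qpos": joint angles; "qvel": joint speeds; "joint_efforts": joint torques, N m; "tool_pos": TCP position; "tool_rot": TCP orientation; "contact_force": force on the tool from outside, world axes, zero at the start; "torque": the same for the moment, N m; "opening": finger opening in m.
Only numpy, scipy, OpenCV 4.12 (cv2) and the standard library are available. Lean on these libraries where they do the work, as an engineer would, in place of code of your own. Each camera call takes 0.05 s, during which the arm holds its last target.

## Working session

There is one attempt and no reset: what is moved stays moved. The work goes in short steps, Python scripts to look and compute and a tool call to move; the robot and the scene stay as the last step left them, time stands still between calls to the robot, and variables do not carry over. Pictures are saved under pics/ and viewed, and the job is handed in when it is done.

Besides the shell and the picture viewer there is one more tool, called as name(argument=value, ...), one argument or row to a line, values as JSON. send_rows: Moves the arm, as the interface text tells. Its arguments: {"type":"object","properties":{"series":{"type":"array","items":{"type":"array","items":{"type":"number"}}},"newtons":{"type":"number"}},"required":["series"]}

```bash
mkdir -p pics; ls
python3 - <<'E'
from cell import observe, imaging, workorder, robot
import cv2,numpy as np
print(observe()); print([a for a in dir(robot) if a[0]!='_'], robot.grasp_offset)
for n in ["side","top","wrist"]:
    d=imaging.read_camera(n); cv2.imwrite(f"pics/a_{n}.png",d["color"][:,:,::-1]); np.savez(f"a_{n}.npz",**d)
    print(n,d["vfov"],d["cx"],d["cy"],d["dist_coeffs"],d["T"])
E
```

```text
pics
{'time': 0.0, 'qpos': array([-1.31898687e+00,  3.42720388e-01,  1.52502121e+00, -1.69548813e-05,
        1.27540940e+00, -1.46022580e-01]), 'qvel': array([ 0.00033449, -0.00033789,  0.00113208,  0.00228933, -0.00057914,
        0.00060114]), 'joint_efforts': array([-3.87607565e-05, -4.31239772e+01, -2.44225395e+01,  7.15652341e-02,
        5.58597723e-02, -1.32559417e-04]), 'tool_pos': array([ 0.2032837 , -0.48354476,  0.19454476]), 'tool_rot': array([-3.14004854e+00, -2.10705040e-04,  3.97836822e-01]), 'contact_force': array([ 0.04106303,  0.00855981, -0.4536213 ]), 'torque': array([-0.01270232,  0.04451793, -0.03105766]), 'opening': 0.0917274476398622}
['IKError', 'grasp_offset'] -0.0188
side 54.37287609027289 279.8307674464623 203.50048231133746 [0.02095653 0.         0.         0.         0.        ] [[-0.91464809 -0.30209392  0.26862268  0.29594833]
 [-0.40396368  0.65797501 -0.6355173   0.49699865]
 [ 0.01523891 -0.68978848 -0.72385055  0.62856668]
 [ 0.          0.          0.          1.        ]]
top 45.626667186874954 271.8683823106784 210.08159798542817 [0.0195743 0.        0.        0.        0.       ] [[-0.02662485 -0.98712178  0.15773935  0.35687757]
 [-0.99954216  0.0285574   0.00999735 -0.01579586]
 [-0.01437323 -0.15740095 -0.98743017  1.12135561]
 [ 0.          0.          0.          1.        ]]
wrist 65.57263668401876 282.03162541383347 213.87131765361767 [-0.01812422  0.          0.          0.          0.        ] [[ 3.87480947e-01 -8.79869124e-01 -2.75116048e-01  2.79822030e-01]
 [-9.21877463e-01 -3.70043343e-01 -1.14934193e-01 -4.53376212e-01]
 [-6.77814478e-04  2.98158094e-01 -9.54516261e-01  3.84256836e-01]
 [ 0.00000000e+00  0.00000000e+00  0.00000000e+00  1.00000000e+00]]
```

View pics/a_top.png

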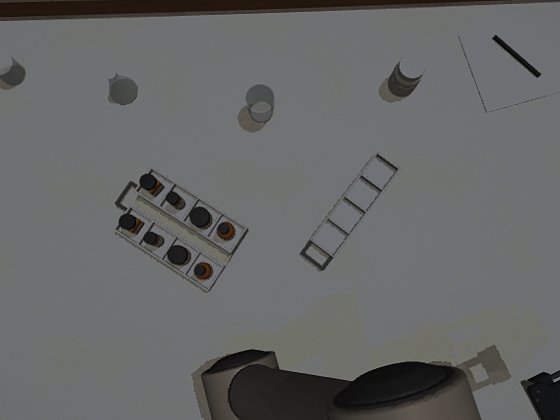

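View pics/a_side.png

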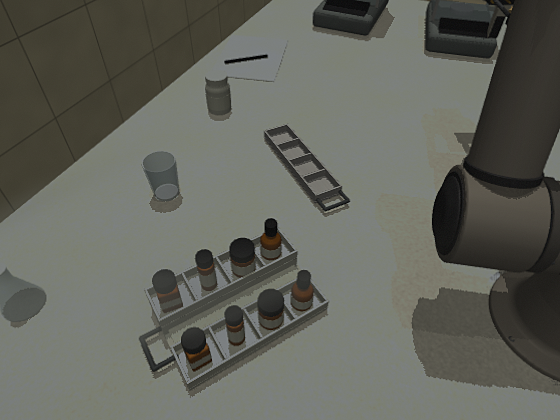

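View pics/a_wrist.png

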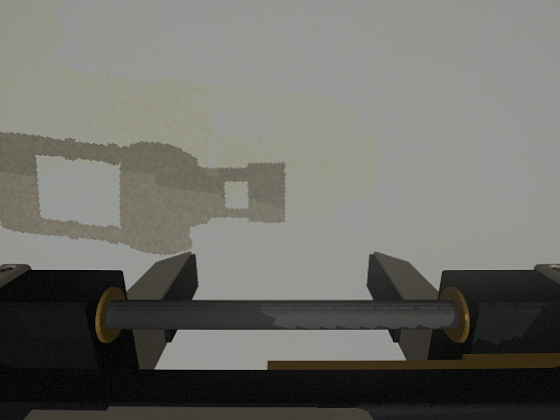

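The pictures show the rack at top-image (115–248, 170–292), with its loop at the upper left (125,195). The carrier is at (300–398, 152–270), with its loop at the lower left (315,255). On the rack the order from the loop is square, vial, jar, bottle. Next I measure these with depth.

```bash
cat > h.py <<'E'
import numpy as np,cv2
def K(d):
    h=d["color"].shape[0]; f=h/2/np.tan(np.radians(float(d["vfov"]))/2)
    return np.array([[f,0,float(d["cx"])],[0,f,float(d["cy"])],[0,0,1]])
def cloud(d):
    k=K(d); h,w=d["range_z"].shape; u,v=np.meshgrid(np.arange(w),np.arange(h))
    p=cv2.undistortPoints(np.stack([u,v],-1).reshape(-1,1,2).astype(float),k,np.array(d["dist_coeffs"],float)).reshape(h,w,2)
    z=d["range_z"]; P=np.stack([p[...,0]*z,p[...,1]*z,z],-1); T=d["T"]
    W=P@T[:3,:3].T+T[:3,3]; W[z==0]=np.nan; return W
def proj(d,X):
    X=np.atleast_2d(X);T=np.linalg.inv(d["T"]); r=cv2.Rodrigues(T[:3,:3])[0]
    return cv2.projectPoints(X.astype(float),r,T[:3,3],K(d),np.array(d["dist_coeffs"],float))[0].reshape(-1,2)
E
python3 - <<'E'
from h import *
for n,(x0,y0,x1,y1) in [("top",(100,140,410,300)),]:
    d=np.load(f"a_{n}.npz"); W=cloud(d)
    z=W[...,2]; print(np.nanmedian(z[300:330,20:100]),np.nanmedian(z[120:150,50:250]),np.nanmedian(z[150:240,420:]))
    c=d["color"]
    c=cv2.convertScaleAbs(c,alpha=2)
    a=cv2.resize(c[160:300,105:260,::-1],None,fx=5,fy=4.2*5/4.2,interpolation=cv2.INTER_CUBIC)
    cv2.imwrite("pics/b_rack.png",cv2.resize(a,(620,560)))
    cv2.imwrite("pics/b_car.png",cv2.resize(c[145:280,290:410,::-1],(530,596),interpolation=cv2.INTER_CUBIC))
    m=cv2.applyColorMap((np.clip(np.nan_to_num(z)/0.13,0,1)*255).astype(np.uint8),cv2.COLORMAP_JET)
    cv2.imwrite("pics/b_z.png",cv2.resize(m[140:300,100:410],(775,400),interpolation=cv2.INTER_NEAREST))
E
```

```text
0.0001656614793208444 0.0003676944743644661 -6.183077931787295e-05
```

View pics/b_rack.png

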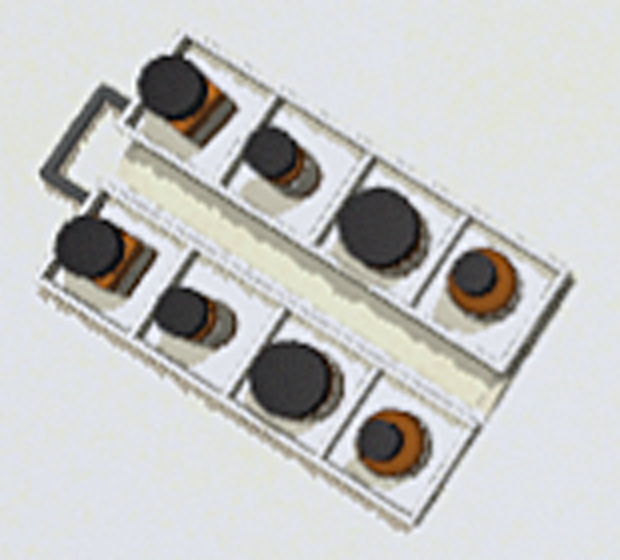

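View pics/b_car.png

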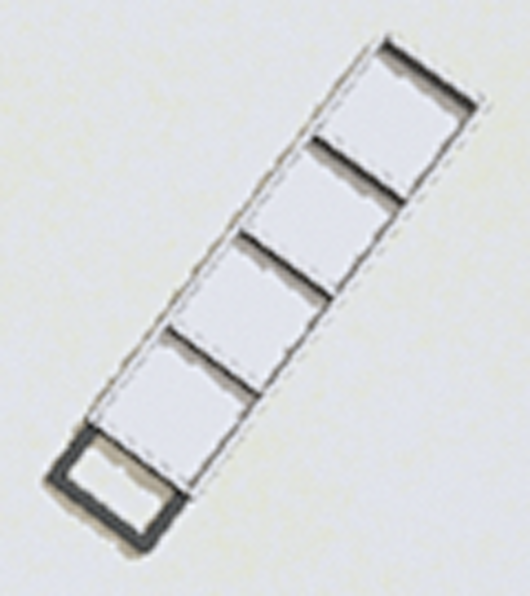

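View pics/b_z.png

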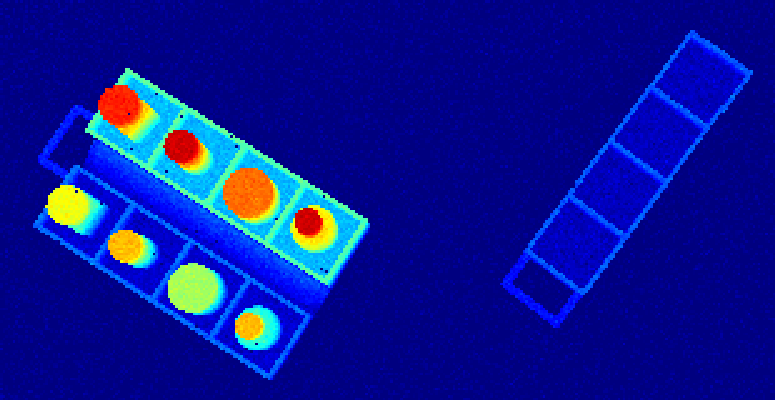

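```bash
cat > fit.py <<'E'
from h import *
from scipy.optimize import least_squares
def caps(W,names=(("square",.110,(147,182)),("vial",.120,(172,198)),("jar",.100,(200,217)),("bottle",.120,(226,230)),
      ("ksquare",.080,(128,222)),("kvial",.090,(151,239)),("kjar",.070,(178,254)),("kbottle",.090,(202,270)))):
    pass
def wallfit(P,xs,ys,Lx,Ly,x0):
    # P Nx2 points on wall tops; lines at xs (len Ly) and ys
    def loc(p):
        c,s=np.cos(p[2]),np.sin(p[2]); q=P-p[:2]; return np.c_[c*q[:,0]+s*q[:,1],-s*q[:,0]+c*q[:,1]]
    def res(p):
        q=loc(p); dx=np.abs(q[:,:1]-np.array(xs)).min(1); dy=np.abs(q[:,1:]-np.array(ys)).min(1)
        out=np.maximum(0,np.abs(q[:,0])-Lx/2)+np.maximum(0,np.abs(q[:,1])-Ly/2)
        return np.minimum(dx,dy)+out
    r=least_squares(res,x0,loss="soft_l1",f_scale=.002)
    return r.x,np.sqrt(np.mean(res(r.x)**2))
E
python3 - <<'E'
from fit import *
d=np.load("a_top.npz");W=cloud(d);z=W[...,2]
# caps
V,U=np.mgrid[:420,:560]
ctr={}
for n,zt,(u,v),D in (("square",.110,(147,182),34),("vial",.120,(172,198),27),("jar",.100,(200,217),42),("bottle",.120,(226,230),22),
      ("ksquare",.080,(128,222),34),("kvial",.090,(151,239),27),("kjar",.070,(178,254),42),("kbottle",.090,(202,270),22)):
    m=(np.hypot(U-u,V-v)<18)&(abs(z-zt)<.006); P=W[m]
    c,r=cv2.minEnclosingCircle(P[:,:2].astype(np.float32))
    ctr[n]=P.mean(0)[:2]; print(n,m.sum(),P.mean(0).round(4),"circ",np.round(c,4),round(2*r*1000,1),"want",D,"zmed",np.median(P[:,2]).round(4))
for k in ("square","vial","jar","bottle"): print(k,np.linalg.norm(ctr[k]-ctr["k"+k])*1000)
def run(mask,xs,ys,Lx,Ly,x0):
    P=W[mask][:,:2]; p,e=wallfit(P,xs,ys,Lx,Ly,x0); print(len(P),p.round(4),np.degrees(p[2]),e*1000); return p
box=lambda a,b,c,e:(U>a)&(U<c)&(V>b)&(V<e)
ys=[-.124,-.062,0,.062,.124]
m=box(290,140,410,280)&(z>.018)&(z<.038); 
Pm=W[m][:,:2].mean(0);print(Pm)
y=W[252,318][:2]-W[158,388][:2]; yaw=np.arctan2(-y[0],y[1]); print(yaw)
pc=run(m,[-.031,.031],ys,.066,.252,[*Pm,yaw])
# rack upper walls tops z .06
m=box(105,155,260,300)&(z>.052)&(z<.065)
a=ctr["ksquare"]; 
y=ctr["square"]-ctr["bottle"]; yaw=np.arctan2(-y[0],y[1]); cen=np.mean([ctr[k] for k in ("square","vial","jar","bottle")],0)
# restrict to near walls
pr=run(m,[-.031,.031],ys,.066,.252,[*cen,yaw]); 
np.savez("fit.npz",pc=pc,pr=pr)
for nm,p in(("carr",pc),("upper",pr)):
    c,s=np.cos(p[2]),np.sin(p[2]); print(nm,[ (p[:2]+np.array([-s,c])*q).round(4) for q in (.093,.031,-.031,-.093)])
E
```

```text
square 208 [0.586  0.252  0.1099] circ [0.5869 0.2524] 35.4 want 34 zmed 0.1101
vial 141 [0.548  0.1982 0.1197] circ [0.5486 0.1988] 27.0 want 27 zmed 0.1198
jar 318 [0.5111 0.1465 0.1   ] circ [0.5115 0.1469] 42.1 want 42 zmed 0.1
bottle 91 [0.4832 0.0951 0.1199] circ [0.4835 0.0953] 22.0 want 22 zmed 0.1201
ksquare 204 [0.5079 0.3026 0.0798] circ [0.5085 0.3028] 34.4 want 34 zmed 0.0798
kvial 135 [0.4709 0.2509 0.0898] circ [0.4707 0.2518] 28.0 want 27 zmed 0.0897
kjar 309 [0.4356 0.1986 0.07  ] circ [0.4356 0.199 ] 42.2 want 42 zmed 0.0699
kbottle 89 [0.4016 0.1483 0.0901] circ [0.4013 0.1481] 22.1 want 22 zmed 0.0902
square 93.1795486263105
vial 93.40858408087176
jar 91.76696556757709
bottle 97.41922341614429
[ 0.53092679 -0.18285928]
0.8945135173211974
859 [ 0.5396 -0.1884  0.8845] 50.6766093972895 10.8312559514395
986 [ 0.5335  0.1747 -0.6122] -35.075351991052585 31.37448170737246
carr [array([ 0.4677, -0.1295]), array([ 0.5156, -0.1688]), array([ 0.5636, -0.2081]), array([ 0.6116, -0.2474])]
upper [array([0.587 , 0.2508]), array([0.5513, 0.2001]), array([0.5157, 0.1493]), array([0.4801, 0.0986])]
```

Run:
```python
from fit import *
V,U=np.mgrid[:420,:560]
f=np.load("fit.npz"); ys=[-.124,-.062,0,.062,.124]
for nm,n,p,zr in(("carr","top",f["pc"],(.022,.036)),("upper","top",f["pr"],(.054,.066)),("carr","side",f["pc"],(.024,.034)),("upper","side",f["pr"],(.056,.064))):
    d=np.load(f"a_{n}.npz");W=cloud(d);z=W[...,2]
    if nm=="carr" : 
        pass
    for it in range(12):
        c,s=np.cos(p[2]),np.sin(p[2]); q=W[...,:2]-p[:2]; lx=c*q[...,0]+s*q[...,1]; ly=-s*q[...,0]+c*q[...,1]
        m=(abs(lx)<.04)&(abs(ly)<.128)&(z>zr[0])&(z<zr[1])
        dw=np.minimum(abs(abs(lx)-.031),abs(ly[...,None]-np.array(ys)).min(-1)); 
        m&=dw<(.012 if it<5 else .006)
        p,e=wallfit(W[m][:,:2],[-.031,.031],ys,.066,.252,p)
    c,s=np.cos(p[2]),np.sin(p[2]); print(nm,n,m.sum(),p.round(4),np.degrees(p[2]).round(2),"rms mm",e*1000,[ (p[:2]+np.array([-s,c])*q).round(4).tolist() for q in (.093,.031,-.031,-.093)])
    if nm=="carr" or n=="top": print("zmed",np.median(W[m][:,2]))
    np.save(f"p_{nm}_{n}.npy",p)
import numpy as np
for n in("top","side"):
    d=np.load(f"a_{n}.npz"); im=cv2.convertScaleAbs(d["color"],alpha=2)[:,:,::-1].copy()
    big=cv2.resize(im,None,fx=4,fy=4,interpolation=cv2.INTER_CUBIC)
    for nm,zt in(("carr",.028),("upper",.06)):
        p=np.load(f"p_{nm}_top.npy"); c,s=np.cos(p[2]),np.sin(p[2])
        for y in ys:
            X=[[p[0]+c*x-s*y,p[1]+s*x+c*y,zt] for x in(-.031,.031)]
            u=proj(d,np.array(X)); u=(u+.5)*4-.5; cv2.line(big,tuple(u[0].round().astype(int).tolist()),tuple(u[1].round().astype(int).tolist()),(0,0,255),1)
        for x in(-.031,.031):
            X=[[p[0]+c*x-s*y,p[1]+s*x+c*y,zt] for y in(-.124,.124)]
            u=proj(d,np.array(X)); u=(u+.5)*4-.5; cv2.line(big,tuple(u[0].round().astype(int).tolist()),tuple(u[1].round().astype(int).tolist()),(0,0,255),1)
    if n=="top": r=big[140*4:300*4,105*4:405*4]
    else: r=big[110*4:390*4,130*4:360*4]
    k=min(800/r.shape[1],600/r.shape[0]); cv2.imwrite(f"pics/c_{n}.png",cv2.resize(r,None,fx=k,fy=k,interpolation=cv2.INTER_AREA))
```

```text
carr top 714 [ 0.5402 -0.189   0.8862] 50.77 rms mm 1.3396050476278674 [[0.4682, -0.1302], [0.5162, -0.1694], [0.5642, -0.2086], [0.6122, -0.2478]]
zmed 0.027558653042771497
upper top 712 [ 0.5331  0.1725 -0.5922] -33.93 rms mm 1.2623220517151432 [[0.5851, 0.2496], [0.5504, 0.1982], [0.5158, 0.1468], [0.4812, 0.0953]]
zmed 0.059734239425067504
carr side 478 [ 0.539  -0.1882  0.8885] 50.91 rms mm 1.517020656016261 [[0.4669, -0.1295], [0.515, -0.1686], [0.5631, -0.2077], [0.6112, -0.2468]]
zmed 0.02560642667247104
upper side 943 [ 0.5318  0.1731 -0.5916] -33.9 rms mm 1.4044190899247606 [[0.5837, 0.2503], [0.5491, 0.1988], [0.5145, 0.1474], [0.4799, 0.0959]]
```

View pics/c_top.png

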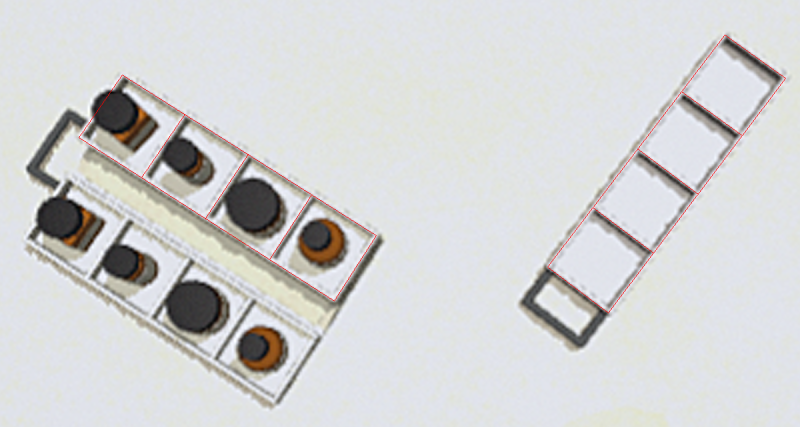

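View pics/c_side.png

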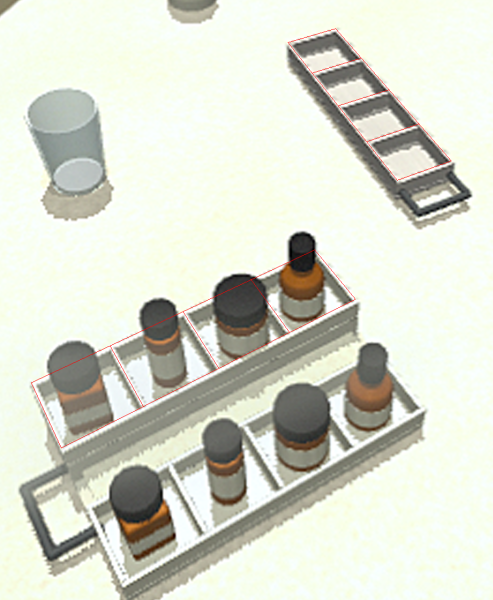

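```bash
cat > plan.py <<'E'
import sys,numpy as np
from scipy.spatial.transform import Rotation as Rn
from cell import observe
def plan(tx,ty,tz,yaw,step=.03,cl=0.0,trn=.12):
    o=observe(); p=o["tool_pos"].copy(); R=Rn.from_euler("xyz",o["tool_rot"])
    print("t",round(o["time"],2),"pos",p.round(4),"rot",o["tool_rot"].round(4),"open",round(o["opening"],4),"F",o["contact_force"].round(2))
    T=np.array([tx,ty,tz]); Rt=Rn.from_euler("xyz",[np.pi,0,yaw])
    tot=(R.inv()*Rt).as_rotvec(); d=np.linalg.norm(T-p)
    n=max(1,int(np.ceil(max(d/step,np.linalg.norm(tot)/trn)-1e-6)))
    out=[]
    for i in range(n):
        k=n-i; s=R.inv().apply((T-p)/k); w=(R.inv()*Rt).as_rotvec()/k
        if np.linalg.norm(w*k)<.004: w=w*0
        row=[*[float(round(a,3 if n>1 and k>1 else 4)) for a in s],*[float(round(a,3)) for a in w],cl]
        p=p+R.apply(row[:3]); R=R*Rn.from_rotvec(row[3:6]); out.append(row)
    for i in range(0,n,5): print([[(0 if x==0 else x) for x in r] for r in out[i:i+5]])
    print("end",p.round(4),R.as_euler("xyz").round(4))
a=[float(x) for x in sys.argv[1:]]; plan(*a)
E
python3 plan.py .4829 .0954 .20 .9786 .04 0
```

```text
t 0.15 pos [ 0.2033 -0.4837  0.1947] rot [-3.1405e+00 -1.0000e-04  3.9780e-01] open 0.0916 F [ 0.85 -0.23 -0.9 ]
[[0.028, -0.025, 0, 0, 0, -0.034, 0], [0.029, -0.024, 0, 0, 0, -0.034, 0], [0.03, -0.023, 0, 0, 0, -0.034, 0], [0.031, -0.022, 0, 0, 0, -0.034, 0], [0.032, -0.021, 0, 0, 0, -0.034, 0]]
[[0.032, -0.02, 0, 0, 0, -0.034, 0], [0.033, -0.019, 0, 0, 0, -0.034, 0], [0.033, -0.018, 0, 0, 0, -0.034, 0], [0.034, -0.016, -0.001, 0, 0, -0.034, 0], [0.035, -0.015, 0, 0, 0, -0.034, 0]]
[[0.035, -0.014, -0.001, 0, 0, -0.034, 0], [0.036, -0.013, 0, 0, 0, -0.034, 0], [0.036, -0.012, -0.001, 0, 0, -0.035, 0], [0.036, -0.01, 0, 0, 0, -0.034, 0], [0.037, -0.009, -0.001, 0, 0, -0.035, 0]]
[[0.037, -0.008, 0, 0, 0, -0.034, 0], [0.0368, -0.0073, -0.0007, -0.001, -0.001, -0.035, 0]]
end [0.4829 0.0954 0.2   ] [3.1414e+00 3.0000e-04 9.7880e-01]
```

send_rows(
  series=[
    [0.028, -0.025, 0, 0, 0, -0.034, 0],
    [0.029, -0.024, 0, 0, 0, -0.034, 0],
    [0.03, -0.023, 0, 0, 0, -0.034, 0],
    [0.031, -0.022, 0, 0, 0, -0.034, 0],
    [0.032, -0.021, 0, 0, 0, -0.034, 0],
  ],
  newtons=15,
)

```text
time: 0.57
tool_pos: [0.286, -0.3119, 0.195]
tool_rot: [-3.141, -0.0, 0.569]
contact_force: [1.7, -0.3, -0.3]
opening: 0.0916
```

send_rows(
  series=[
    [0.032, -0.02, 0, 0, 0, -0.034, 0],
    [0.033, -0.019, 0, 0, 0, -0.034, 0],
    [0.033, -0.018, 0, 0, 0, -0.034, 0],
    [0.034, -0.016, -0.001, 0, 0, -0.034, 0],
    [0.035, -0.015, 0, 0, 0, -0.034, 0],
  ],
)

```text
time: 0.98
tool_pos: [0.3684, -0.1417, 0.1964]
tool_rot: [3.141, -0.0, 0.739]
contact_force: [1.4, -1.0, -0.1]
opening: 0.0919
```

send_rows(
  series=[
    [0.035, -0.014, -0.001, 0, 0, -0.034, 0],
    [0.036, -0.013, 0, 0, 0, -0.034, 0],
    [0.036, -0.012, -0.001, 0, 0, -0.034, 0],
    [0.036, -0.01, 0, 0, 0, -0.034, 0],
    [0.037, -0.009, -0.001, 0, 0, -0.034, 0],
  ],
)

```text
time: 1.4
tool_pos: [0.4512, 0.0288, 0.1991]
tool_rot: [-3.142, 0.0, 0.91]
contact_force: [0.4, -0.6, 0.8]
opening: 0.092
```

send_rows(
  series=[
    [0.037, -0.008, 0, 0, 0, -0.034, 0],
    [0.037, -0.007, -0.001, -0.001, -0.001, -0.035, 0],
    [0, 0, 0, 0, 0, 0, 0.3],
    [0, 0, 0, 0, 0, 0, 0.3],
  ],
)

```text
time: 1.73
tool_pos: [0.4836, 0.0966, 0.1996]
tool_rot: [3.141, 0.002, 0.98]
contact_force: [-0.1, -0.1, -0.6]
opening: 0.083
```

```bash
python3 plan.py .4829 .0954 .09 .9786 .03 0.3
python3 - <<'E'
from cell import imaging;import cv2
d=imaging.read_camera("wrist");cv2.imwrite("pics/d1.png",cv2.convertScaleAbs(d["color"],alpha=1.8)[:,:,::-1])
E
```

```text
t 1.73 pos [0.4836 0.0966 0.1996] rot [3.1414e+00 1.8000e-03 9.8040e-01] open 0.083 F [-0.1  -0.14 -0.6 ]
[[0, 0, 0.027, 0, 0, 0, 0.3], [0, 0, 0.028, 0, 0, 0, 0.3], [-0.001, 0, 0.027, 0, 0, 0, 0.3], [-0.0002, 0.0001, 0.0276, 0, 0, 0, 0.3]]
end [0.4829 0.0954 0.09  ] [3.1414e+00 1.8000e-03 9.8040e-01]
```

View pics/d1.png

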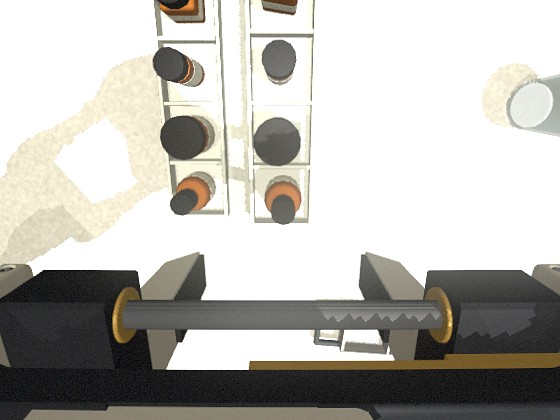

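The wrist view shows the upper-step bottle's cap at (283,210), centred between the fingers (about 205–360). Its twin at (185,200) lies well to the left. I'll descend.

send_rows(
  series=[
    [0, 0, 0.027, 0, 0, 0, 0.3],
    [0, 0, 0.028, 0, 0, 0, 0.3],
    [-0.001, 0, 0.027, 0, 0, 0, 0.3],
    [0, 0, 0.018, 0, 0, 0, 0.3],
    [0, 0, 0.01, 0, 0, 0, 0.3],
  ],
)

```text
time: 2.2
tool_pos: [0.481, 0.0923, 0.0879]
tool_rot: [-3.139, 0.004, 0.974]
contact_force: [-0.7, 0.0, -0.1]
opening: 0.0642
```

send_rows(
  series=[
    [0, 0, 0, 0, 0, 0, 0.4],
    [0, 0, 0, 0, 0, 0, 0.6],
    [0, 0, 0, 0, 0, 0, 1],
    [0, 0, 0, 0, 0, 0, 1],
    [0, 0, 0, 0, 0, 0, 1],
  ],
)

```text
time: 2.62
tool_pos: [0.4836, 0.0937, 0.0912]
tool_rot: [3.139, -0.0, 0.976]
contact_force: [-0.1, 0.2, -0.2]
opening: 0.0354
```

send_rows(
  series=[
    [0, 0, 0, 0, 0, 0, 1],
    [0, 0, 0, 0, 0, 0, 1],
    [0, 0, 0, 0, 0, 0, 1],
    [0, 0, 0, 0, 0, 0, 1],
  ],
)

```text
time: 2.95
tool_pos: [0.4831, 0.094, 0.0903]
tool_rot: [3.14, 0.001, 0.977]
contact_force: [-0.5, 0.7, 0.0]
opening: 0.0087
```

Run:
```python
from cell import imaging,observe;import cv2
from h import *
o=observe();print(o["opening"],o["tool_pos"])
for n in("wrist","side","top"):
    d=imaging.read_camera(n);np.savez(f"e_{n}.npz",**d);cv2.imwrite(f"pics/e_{n}.png",cv2.convertScaleAbs(d["color"],alpha=1.8)[:,:,::-1])
```

```text
0.008710743288590988 [0.48305298 0.094006   0.09030358]
```

View pics/e_wrist.png

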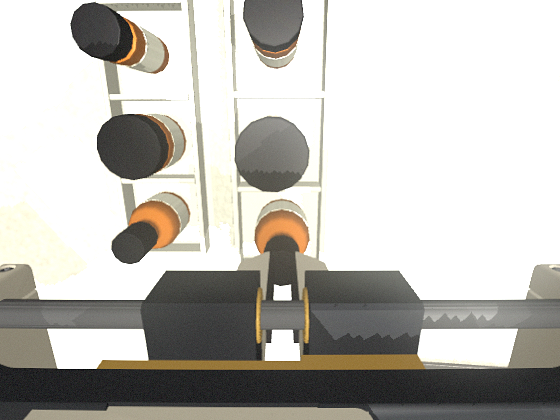

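View pics/e_side.png

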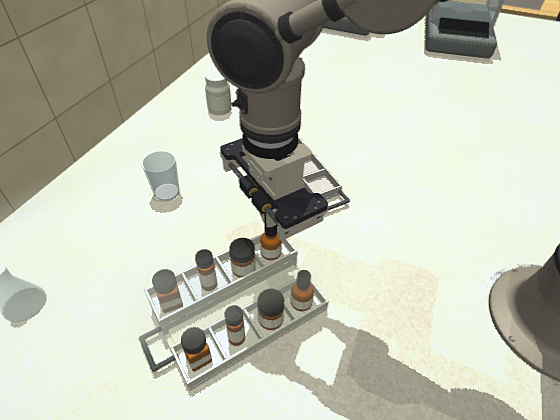

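Run:
```python
from h import *
d=np.load("e_wrist.npz");c=cv2.convertScaleAbs(d["color"],alpha=2.2)[:,:,::-1]
cv2.imwrite("pics/f1.png",cv2.resize(c[190:360,190:380],None,fx=3.5,fy=3.5,interpolation=cv2.INTER_CUBIC))
d=np.load("e_side.npz");c=cv2.convertScaleAbs(d["color"],alpha=2.2)[:,:,::-1]
cv2.imwrite("pics/f2.png",cv2.resize(c[190:290,200:340],None,fx=5,fy=5,interpolation=cv2.INTER_CUBIC))
d=np.load("e_wrist.npz");W=cloud(d)
print(W[225:300:6,283].round(4)); print(W[262,255:312:4].round(4))
```

```text
[[ 4.924e-01  1.029e-01  8.430e-02]
 [ 4.908e-01  1.005e-01  8.740e-02]
 [ 4.916e-01  1.018e-01  1.016e-01]
 [ 4.916e-01  1.020e-01  1.111e-01]
 [ 4.916e-01  1.020e-01  1.195e-01]
 [ 4.897e-01  9.920e-02  1.197e-01]
 [ 4.878e-01  9.630e-02  1.198e-01]
 [ 4.859e-01  9.360e-02  1.205e-01]
 [ 4.839e-01  9.070e-02  1.206e-01]
 [ 4.818e-01  8.750e-02  1.203e-01]
 [ 4.793e-01  8.380e-02  1.189e-01]
 [ 4.381e-01  2.170e-02 -0.000e+00]
 [ 4.342e-01  1.600e-02 -4.000e-04]]
[[0.4798 0.1093 0.1341]
 [0.4817 0.1085 0.1348]
 [0.4834 0.1075 0.1352]
 [0.4852 0.1065 0.1355]
 [0.4857 0.1041 0.132 ]
 [0.4837 0.0981 0.1194]
 [0.4857 0.0972 0.1202]
 [0.4875 0.0959 0.12  ]
 [0.4891 0.0945 0.1195]
 [0.4923 0.0956 0.125 ]
 [0.4956 0.0973 0.1318]
 [0.498  0.0976 0.1351]
 [0.4994 0.0962 0.1343]
 [0.5014 0.0959 0.1361]
 [0.5029 0.0945 0.1354]]
```

View pics/f1.png

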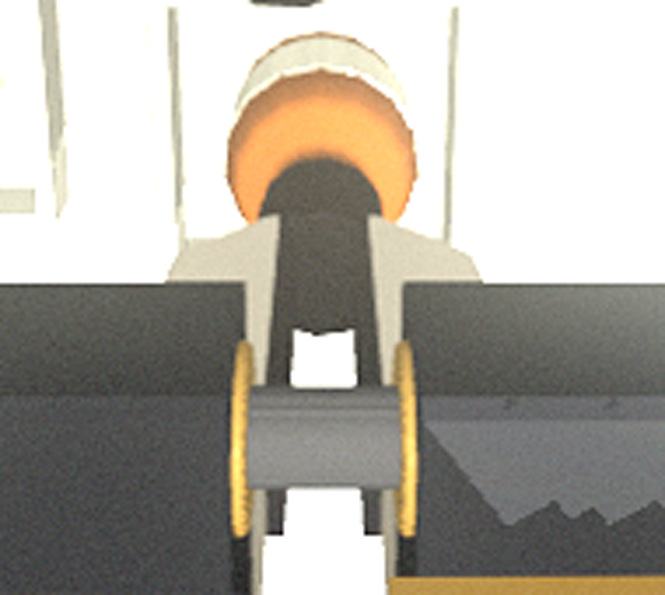

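View pics/f2.png

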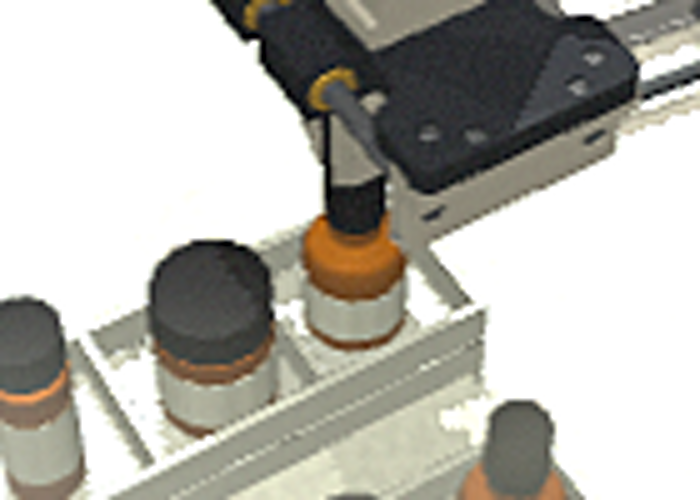

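The cap is seated between the fingers in the crop (x 270–375 of the zoom, cap edges reaching into the pads), although the opening reads 8.7 mm against a 22 mm cap. The pads may be grooved. I'll do a small test lift.

send_rows(
  series=[
    [0, 0, 0, 0, 0, 0, 1],
    [0, 0, -0.005, 0, 0, 0, 1],
    [0, 0, -0.01, 0, 0, 0, 1],
    [0, 0, -0.01, 0, 0, 0, 1],
    [0, 0, 0, 0, 0, 0, 1],
  ],
  newtons=20,
)

```text
time: 3.52
tool_pos: [0.4843, 0.0941, 0.1171]
tool_rot: [3.138, -0.001, 0.977]
contact_force: [0.9, -0.6, 1.0]
opening: 0.0006
```

Run:
```python
from h import *
from cell import imaging
d=imaging.read_camera("side");c=cv2.convertScaleAbs(d["color"],alpha=2.2)[:,:,::-1]
a=cv2.resize(c[180:290,200:340],None,fx=4,fy=4,interpolation=cv2.INTER_CUBIC)
d=imaging.read_camera("wrist");c=cv2.convertScaleAbs(d["color"],alpha=2.2)[:,:,::-1]
W=cloud(d);print(W[262,275:295:4].round(4))
cv2.imwrite("pics/g2.png",a); cv2.imwrite("pics/g1.png",c[150:350,180:400])
```

```text
[[0.4889 0.1041 0.1608]
 [0.4896 0.1018 0.1577]
 [0.4912 0.1006 0.1575]
 [0.4929 0.0996 0.1577]
 [0.4954 0.0999 0.1611]]
```

View pics/g2.png

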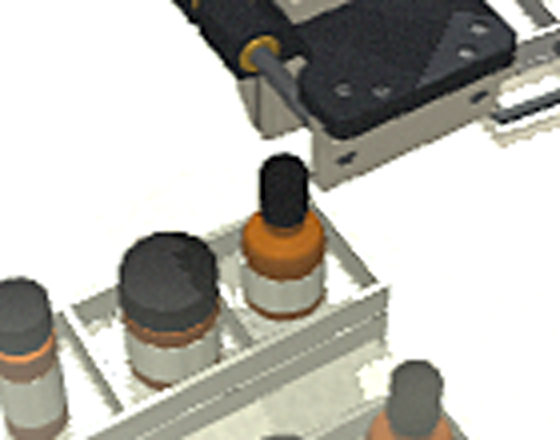

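View pics/g1.png

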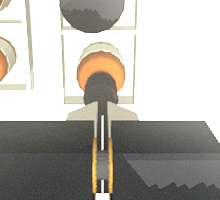

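The lift failed. The bottle did not move and the fingers shut to 0.6 mm above or beside the cap. I'll find where the fingertips really are.

Run:
```python
from h import *
from cell import imaging,observe
from scipy.spatial.transform import Rotation as Rn
o=observe(); print(o["tool_pos"],o["opening"])
d=imaging.read_camera("side");np.savez("s.npz",**d);W=cloud(d)
c=cv2.convertScaleAbs(d["color"],alpha=2.2)[:,:,::-1]
tcp=o["tool_pos"]; R=Rn.from_euler("xyz",o["tool_rot"]).as_matrix()
im=cv2.resize(c[170:290,200:340],None,fx=5,fy=5,interpolation=cv2.INTER_CUBIC)
for t,col in((tcp,(0,0,255)),(tcp+R@[0,0,-.0188],(255,0,0)),(tcp+R@[0,0,-.066],(0,255,0))):
    u=proj(d,t)[0];print(u); cv2.circle(im,(int((u[0]-200)*5),int((u[1]-170)*5)),4,col,-1)
cv2.imwrite("pics/i.png",im)
L=(W-tcp)@R
for v in range(205,225,2): print(v,[L[v,u].round(3).tolist() for u in (262,266,270,274)])
```

```text
[0.48324932 0.0939992  0.11544713] 0.0002242669865801746
[269.97645    222.92225619]
[269.95679086 215.35276733]
[269.90297767 194.90654471]
205 [[0.012, 0.005, -0.046], [0.012, -0.008, -0.057], [0.011, -0.018, -0.066], [0.029, -0.059, -0.113]]
207 [[0.012, 0.005, -0.041], [0.011, -0.007, -0.052], [0.011, -0.019, -0.063], [0.032, -0.063, -0.114]]
209 [[0.012, 0.004, -0.037], [0.011, -0.007, -0.047], [0.011, -0.019, -0.057], [0.031, -0.063, -0.11]]
211 [[-0.055, 0.124, 0.118], [0.011, -0.007, -0.042], [0.011, -0.018, -0.053], [0.004, -0.019, -0.049]]
213 [[-0.052, 0.119, 0.118], [0.012, -0.008, -0.039], [0.01, -0.017, -0.047], [0.003, -0.017, -0.043]]
215 [[-0.05, 0.115, 0.118], [0.012, -0.008, -0.034], [-0.063, 0.104, 0.116], [-0.071, 0.102, 0.119]]
217 [[-0.046, 0.109, 0.117], [-0.054, 0.105, 0.117], [-0.061, 0.101, 0.118], [-0.068, 0.096, 0.118]]
219 [[-0.044, 0.104, 0.117], [0.003, 0.008, -0.003], [-0.004, 0.006, -0.001], [-0.008, 0.001, -0.004]]
221 [[-0.041, 0.099, 0.117], [0.004, 0.006, -0.001], [-0.001, 0.001, -0.003], [-0.007, -0.002, -0.003]]
223 [[nan, nan, nan], [0.007, 0.002, -0.002], [0.001, -0.002, -0.003], [-0.005, -0.005, -0.002]]
```

View pics/i.png

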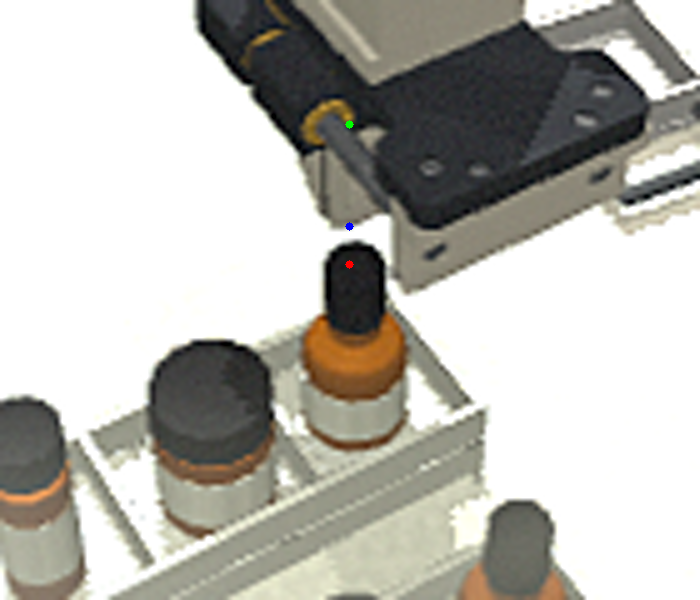

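Run:
```python
from h import *
from cell import observe
from scipy.spatial.transform import Rotation as Rn
o=observe(); tcp=o["tool_pos"]; R=Rn.from_euler("xyz",o["tool_rot"]).as_matrix()
d=np.load("s.npz");W=cloud(d);L=(W-tcp)@R
m=(abs(L[...,0])<.12)&(abs(L[...,1])<.15)&(L[...,2]<-.01)&(L[...,2]>-.2)
P=L[m]
for a in np.arange(-.12,.13,.01):
    q=P[(P[:,1]>=a)&(P[:,1]<a+.01)]
    if len(q): print("y",a.round(2),len(q),"x",q[:,0].min().round(3),q[:,0].max().round(3),"z lowest",q[:,2].max().round(3),np.sort(q[:,2])[-5:].round(3), "x of lowest", q[q[:,2].argmax(),0].round(3))
im=cv2.resize(cv2.convertScaleAbs(d["color"],alpha=2.2)[:,:,::-1],None,fx=1,fy=1)
zc=cv2.applyColorMap((np.clip(-np.nan_to_num(L[...,2])/.12,0,1)*255).astype(np.uint8),cv2.COLORMAP_JET)
cv2.imwrite("pics/j.png",cv2.resize(np.hstack([im[120:260,200:350],zc[120:260,200:350]]),None,fx=2.6,fy=2.6))
```

```text
y -0.1 556 x -0.036 0.038 z lowest -0.119 [-0.119 -0.119 -0.119 -0.119 -0.119] x of lowest 0.012
y -0.09 708 x -0.036 0.038 z lowest -0.096 [-0.096 -0.096 -0.096 -0.096 -0.096] x of lowest -0.019
y -0.08 311 x -0.035 0.038 z lowest -0.11 [-0.13  -0.13  -0.129 -0.111 -0.11 ] x of lowest 0.032
y -0.07 240 x -0.03 0.036 z lowest -0.109 [-0.111 -0.111 -0.11  -0.11  -0.109] x of lowest 0.031
y -0.06 1057 x -0.031 0.035 z lowest -0.107 [-0.111 -0.109 -0.109 -0.109 -0.107] x of lowest 0.031
y -0.05 762 x -0.036 0.038 z lowest -0.107 [-0.11  -0.11  -0.11  -0.109 -0.107] x of lowest 0.031
y -0.04 484 x -0.035 0.038 z lowest -0.093 [-0.096 -0.095 -0.094 -0.094 -0.093] x of lowest 0.013
y -0.03 328 x -0.034 0.038 z lowest -0.078 [-0.093 -0.092 -0.092 -0.079 -0.078] x of lowest 0.005
y -0.02 315 x -0.018 0.038 z lowest -0.04 [-0.043 -0.043 -0.042 -0.04  -0.04 ] x of lowest 0.012
y -0.01 202 x -0.022 0.039 z lowest -0.03 [-0.036 -0.036 -0.034 -0.034 -0.03 ] x of lowest 0.012
y -0.0 250 x 0.01 0.038 z lowest -0.032 [-0.034 -0.034 -0.033 -0.033 -0.032] x of lowest 0.012
y 0.01 142 x 0.012 0.038 z lowest -0.042 [-0.046 -0.046 -0.042 -0.042 -0.042] x of lowest 0.012
y 0.02 102 x 0.021 0.038 z lowest -0.101 [-0.105 -0.104 -0.103 -0.103 -0.101] x of lowest 0.036
y 0.03 46 x 0.019 0.032 z lowest -0.11 [-0.113 -0.113 -0.113 -0.112 -0.11 ] x of lowest 0.032
y 0.04 68 x 0.019 0.032 z lowest -0.109 [-0.11  -0.11  -0.11  -0.109 -0.109] x of lowest 0.032
y 0.05 58 x 0.02 0.032 z lowest -0.11 [-0.111 -0.111 -0.11  -0.11  -0.11 ] x of lowest 0.032
y 0.06 154 x 0.005 0.038 z lowest -0.108 [-0.111 -0.111 -0.111 -0.109 -0.108] x of lowest 0.031
y 0.07 270 x -0.008 0.038 z lowest -0.095 [-0.097 -0.096 -0.096 -0.096 -0.095] x of lowest 0.009
y 0.08 148 x -0.001 0.038 z lowest -0.099 [-0.103 -0.103 -0.101 -0.101 -0.099] x of lowest 0.038
y 0.09 36 x -0.002 0.038 z lowest -0.123 [-0.134 -0.128 -0.127 -0.125 -0.123] x of lowest 0.038
```

View pics/j.png

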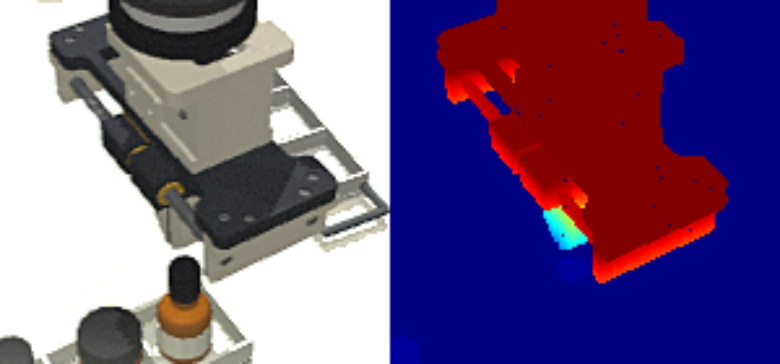

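The side camera puts the fingertips about 31 mm above the reported TCP, with the gripper body's underside at −96 mm where it should be −66 mm. So the reported TCP height is about 31 mm low, and the fingers closed just above the cap. The bottle was not touched. I'll raise, open and check the offset at a second height.

send_rows(
  series=[
    [0, 0, -0.02, 0, 0, 0, 1],
    [0, 0, -0.02, 0, 0, 0, 0.4],
    [0, 0, -0.02, 0, 0, 0, 0.4],
    [0, 0, -0.02, 0, 0, 0, 0.4],
    [0, 0, 0, 0, 0, 0, 0.4],
  ],
)

```text
time: 4.08
tool_pos: [0.4848, 0.0942, 0.1983]
tool_rot: [3.136, -0.002, 0.977]
contact_force: [0.2, -0.1, -0.2]
opening: 0.0225
```

send_rows(
  series=[
    [0, 0, 0, 0, 0, 0, 0.4],
    [0, 0, 0, 0, 0, 0, 0.4],
    [0, 0, 0, 0, 0, 0, 0.4],
  ],
)

```text
time: 4.33
tool_pos: [0.4822, 0.0941, 0.1938]
tool_rot: [-3.14, 0.003, 0.977]
contact_force: [-0.3, -0.2, -0.8]
opening: 0.0428
```

```bash
cat > tip.py <<'E'
from h import *
from cell import observe,imaging
from scipy.spatial.transform import Rotation as Rn
import sys
o=observe(); tcp=o["tool_pos"]; R=Rn.from_euler("xyz",o["tool_rot"]).as_matrix(); print(tcp.round(4),o["opening"],o["qpos"].round(3))
for n in ("side","top"):
    d=imaging.read_camera(n);W=cloud(d);L=(W-tcp)@R
    m=(abs(L[...,0])<.03)&(abs(L[...,1])<.07)&(L[...,2]<-.005)&(L[...,2]>-.07)
    P=L[m]; print(n,len(P))
    for a in np.arange(-.07,.07,.01):
        q=P[(P[:,1]>=a)&(P[:,1]<a+.01)]
        if len(q)>3: print(" y",a.round(2),len(q),"x",q[:,0].min().round(3),np.median(q[:,0]).round(3),q[:,0].max().round(3),"z low",np.sort(q[:,2])[-4:].round(3))
    if len(sys.argv)>1: cv2.imwrite(f"pics/{sys.argv[1]}_{n}.png",cv2.convertScaleAbs(d["color"],alpha=2)[:,:,::-1])
E
python3 tip.py k
```

```text
[0.4822 0.0941 0.1938] 0.04276719602608794 [ 0.038  0.283  1.613 -0.002  1.247  0.632]
side 273
 y -0.04 69 x 0.008 0.011 0.013 z low [-0.041 -0.039 -0.038 -0.037]
 y -0.03 41 x 0.011 0.012 0.012 z low [-0.035 -0.034 -0.032 -0.031]
 y 0.01 10 x 0.002 0.007 0.011 z low [-0.04  -0.039 -0.037 -0.036]
 y 0.02 115 x -0.003 0.011 0.013 z low [-0.03 -0.03 -0.03 -0.03]
 y 0.03 38 x 0.01 0.011 0.012 z low [-0.042 -0.04  -0.038 -0.037]
top 0
```

View pics/k_side.png

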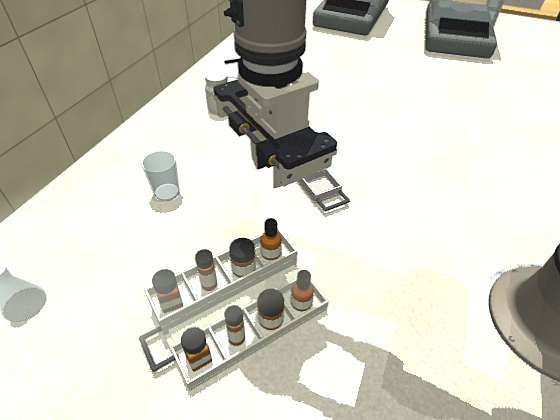

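The offset is the same here (tips at −30 mm), so the true tip height is the reported z plus 0.030. I'll correct all heights by that: bottle grasp at a reported z of 0.060.

```bash
python3 plan.py .4824 .0948 .06 .9786 .028 0.4
```

```text
t 4.43 pos [0.4824 0.0941 0.1941] rot [-3.1408e+00  2.4000e-03  9.7680e-01] open 0.0505 F [-0.25  0.01 -0.04]
[[0, 0, 0.027, 0, 0, 0, 0.4], [0, 0, 0.027, 0, 0, 0, 0.4], [0, 0, 0.027, 0, 0, 0, 0.4], [0, 0, 0.027, 0, 0, 0, 0.4], [0.0009, -0.0003, 0.0261, 0, 0, 0, 0.4]]
end [0.4824 0.0948 0.06  ] [-3.1408e+00  2.4000e-03  9.7680e-01]
```

send_rows(
  series=[
    [0, 0, 0.027, 0, 0, 0, 0.4],
    [0, 0, 0.027, 0, 0, 0, 0.4],
    [0, 0, 0.022, 0, 0, 0, 0.4],
    [0, 0, 0.01, 0, 0, 0, 0.4],
    [0, 0, 0.005, 0, 0, 0, 0.4],
  ],
)

```text
time: 4.85
tool_pos: [0.4814, 0.0939, 0.1018]
tool_rot: [-3.139, 0.004, 0.977]
contact_force: [0.0, -0.8, 0.1]
opening: 0.0551
```

send_rows(
  series=[
    [0, 0, 0.015, 0, 0, 0, 0.4],
    [0, 0, 0.015, 0, 0, 0, 0.4],
    [0, 0, 0.009, 0, 0, 0, 0.4],
    [0, 0, 0.004, 0, 0, 0, 0.4],
    [0, 0, 0, 0, 0, 0, 0.4],
  ],
)

```text
time: 5.27
tool_pos: [0.4827, 0.0939, 0.0606]
tool_rot: [-3.142, 0.002, 0.977]
contact_force: [0.3, -0.1, 0.3]
opening: 0.0552
```

Run:
```python
from h import *
from cell import imaging,observe
print(observe()["tool_pos"],observe()["opening"])
d=imaging.read_camera("side");c=cv2.convertScaleAbs(d["color"],alpha=2.2)[:,:,::-1]
cv2.imwrite("pics/l2.png",cv2.resize(c[180:290,200:340],None,fx=4,fy=4,interpolation=cv2.INTER_CUBIC))
```

```text
[0.48266204 0.09388697 0.06063658] 0.055152681181352525
```

View pics/l2.png

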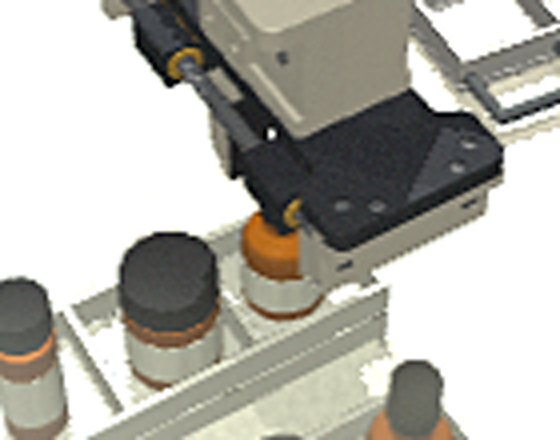

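The fingers now straddle the cap, and the cap itself is hidden behind the gripper around (285,205) of the crop. I'll close.

send_rows(
  series=[
    [0, 0, 0, 0, 0, 0, 0.55],
    [0, 0, 0, 0, 0, 0, 0.7],
    [0, 0, 0, 0, 0, 0, 0.85],
    [0, 0, 0, 0, 0, 0, 1],
    [0, 0, 0, 0, 0, 0, 1],
  ],
  newtons=15,
)

```text
time: 5.73
tool_pos: [0.4832, 0.0939, 0.0615]
tool_rot: [3.14, 0.001, 0.977]
contact_force: [-0.2, -0.1, 0.3]
opening: 0.0265
```

send_rows(
  series=[
    [0, 0, 0, 0, 0, 0, 1],
    [0, 0, 0, 0, 0, 0, 1],
    [0, 0, 0, 0, 0, 0, 1],
    [0, 0, 0, 0, 0, 0, 1],
  ],
)

```text
time: 6.07
tool_pos: [0.4831, 0.0939, 0.0614]
tool_rot: [3.14, 0.001, 0.977]
contact_force: [-0.5, 0.1, 2.2]
opening: 0.0215
```

The opening is 21.5 mm, which matches the 22 mm cap. I'll lift.

send_rows(
  series=[
    [0, 0, -0.005, 0, 0, 0, 1],
    [0, 0, -0.012, 0, 0, 0, 1],
    [0, 0, -0.02, 0, 0, 0, 1],
    [0, 0, -0.025, 0, 0, 0, 1],
    [0, 0, -0.025, 0, 0, 0, 1],
  ],
)

```text
time: 6.48
tool_pos: [0.4824, 0.094, 0.1489]
tool_rot: [-3.141, 0.002, 0.977]
contact_force: [0.4, 0.4, -1.0]
opening: 0.0216
```

send_rows(
  series=[
    [0, 0, -0.022, 0, 0, 0, 1],
    [0, 0, -0.012, 0, 0, 0, 1],
    [0, 0, 0, 0, 0, 0, 1],
  ],
)

```text
time: 6.73
tool_pos: [0.4846, 0.0942, 0.1851]
tool_rot: [3.136, -0.002, 0.977]
contact_force: [1.0, -0.3, -0.6]
opening: 0.0215
```

```bash
python3 plan.py .6117 -.2473 .18 -.6835 .028 1;python3 - <<'E'
from h import *
from cell import imaging,observe
d=imaging.read_camera("side");c=cv2.convertScaleAbs(d["color"],alpha=2.2)[:,:,::-1]
cv2.imwrite("pics/m2.png",cv2.resize(c[130:330,180:350],None,fx=3,fy=3,interpolation=cv2.INTER_CUBIC))
E
```

```text
t 6.73 pos [0.4846 0.0942 0.1851] rot [ 3.136e+00 -2.200e-03  9.768e-01] open 0.0215 F [ 0.95 -0.27 -0.61]
[[-0.015, 0.021, 0, 0, 0, 0.119, 1.0], [-0.013, 0.023, 0, 0, 0, 0.119, 1.0], [-0.01, 0.024, 0.001, 0, -0.001, 0.119, 1.0], [-0.007, 0.025, 0, 0, 0, 0.118, 1.0], [-0.004, 0.026, 0.001, 0, -0.001, 0.119, 1.0]]
[[-0.001, 0.026, 0, 0, -0.001, 0.118, 1.0], [0.003, 0.026, 0.001, 0, 0, 0.119, 1.0], [0.006, 0.025, 0, 0, -0.001, 0.118, 1.0], [0.008, 0.025, 0.001, 0, -0.001, 0.119, 1.0], [0.011, 0.023, 0, 0, 0, 0.118, 1.0]]
[[0.014, 0.022, 0.001, 0, -0.001, 0.119, 1.0], [0.017, 0.02, 0, 0.001, 0, 0.118, 1.0], [0.019, 0.018, 0.001, 0, -0.001, 0.119, 1.0], [0.0204, 0.0156, 0.0002, 0.001, 0, 0.118, 1.0]]
end [ 0.6117 -0.2472  0.18  ] [-3.1416e+00 -4.0000e-04 -6.8320e-01]
```

View pics/m2.png

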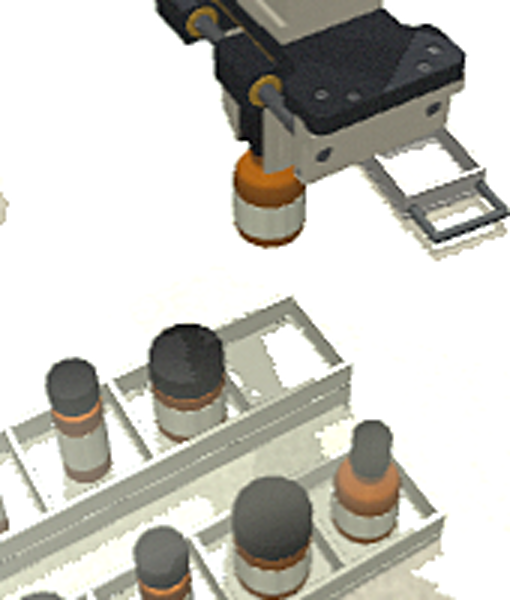

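The bottle hangs upright from the gripper and its twin is untouched. I'll carry it to carrier place 4.

send_rows(
  series=[
    [-0.015, 0.021, 0, 0, 0, 0.119, 1],
    [-0.013, 0.023, 0, 0, 0, 0.119, 1],
    [-0.01, 0.024, 0, 0, 0, 0.119, 1],
    [-0.007, 0.025, 0, 0, 0, 0.118, 1],
    [-0.004, 0.026, 0, 0, 0, 0.119, 1],
  ],
)

```text
time: 7.2
tool_pos: [0.5268, -0.0295, 0.1807]
tool_rot: [-3.141, 0.003, 0.377]
contact_force: [0.2, 0.0, -1.0]
opening: 0.0214
```

send_rows(
  series=[
    [-0.001, 0.026, 0, 0, 0, 0.118, 1],
    [0.003, 0.026, 0, 0, 0, 0.119, 1],
    [0.006, 0.025, 0, 0, 0, 0.118, 1],
    [0.008, 0.025, 0, 0, 0, 0.119, 1],
    [0.011, 0.023, 0, 0, 0, 0.118, 1],
  ],
)

```text
time: 7.62
tool_pos: [0.5725, -0.151, 0.1805]
tool_rot: [3.141, 0.003, -0.215]
contact_force: [0.5, 0.4, -1.5]
opening: 0.0213
```

send_rows(
  series=[
    [0.014, 0.022, 0, 0, 0, 0.119, 1],
    [0.017, 0.02, 0, 0, 0, 0.118, 1],
    [0.019, 0.018, 0, 0, 0, 0.119, 1],
    [0.02, 0.0156, 0, 0, 0, 0.118, 1],
    [0, 0, 0, 0, 0, 0, 1],
  ],
)

```text
time: 8.03
tool_pos: [0.6096, -0.2514, 0.1797]
tool_rot: [3.139, 0.001, -0.693]
contact_force: [-0.7, -0.7, -1.4]
opening: 0.0214
```

send_rows(
  series=[
    [0, 0, 0, 0, 0, 0, 1],
    [0, 0, 0, 0, 0, 0, 1],
    [0, 0, 0, 0, 0, 0, 1],
  ],
)

```text
time: 8.28
tool_pos: [0.6093, -0.2459, 0.182]
tool_rot: [3.141, 0.001, -0.681]
contact_force: [-1.2, -0.8, -0.8]
opening: 0.0216
```

```bash
sed -i 's/R=Rn.from_euler("xyz",o\["tool_rot"\])/R=Rn.from_euler("xyz",[np.pi,0,o["tool_rot"][2]])/' plan.py
python3 plan.py .6117 -.2473 .028 -.6835 .028 1;python3 - <<'E'
from h import *
from cell import imaging,observe
for n in("side","top"):
    d=imaging.read_camera(n);np.savez(f"n_{n}.npz",**d);c=cv2.convertScaleAbs(d["color"],alpha=2.2)[:,:,::-1]; cv2.imwrite(f"pics/n_{n}.png",c)
E
```

```text
t 8.28 pos [ 0.6093 -0.2459  0.182 ] rot [ 3.1405e+00  7.0000e-04 -6.8120e-01] open 0.0216 F [-1.19 -0.78 -0.75]
[[0, 0, 0.026, 0, 0, 0, 1.0], [0.001, 0, 0.026, 0, 0, 0, 1.0], [0, 0, 0.025, 0, 0, 0, 1.0], [0.001, 0, 0.026, 0, 0, 0, 1.0], [0, 0, 0.025, 0, 0, 0, 1.0]]
[[0.0007, -0.0004, 0.026, 0, 0, 0, 1.0]]
end [ 0.6117 -0.2472  0.028 ] [ 3.1416  0.     -0.6812]
```

View pics/n_side.png

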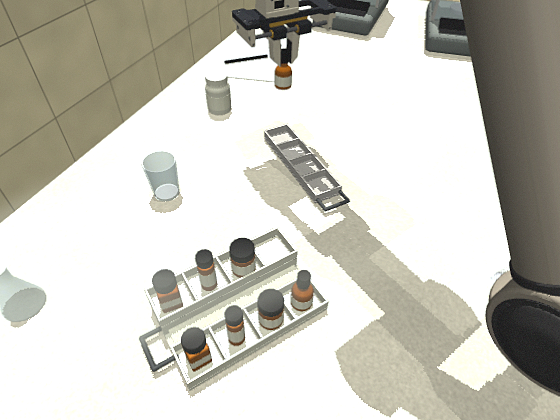

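View pics/n_top.png

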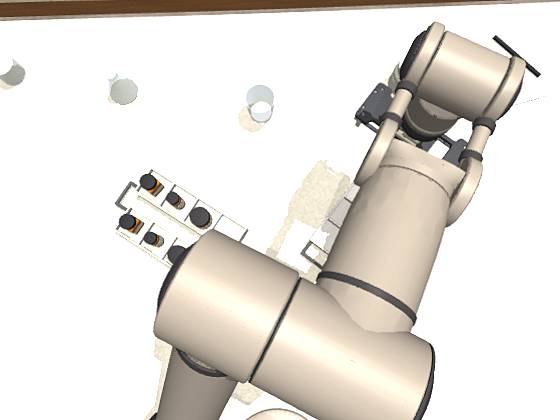

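In the side view the bottle hangs at (283,75) and is out of the carrier's way. I'll measure where it actually is before lowering it.

```bash
cat > held.py <<'E'
from h import *
from cell import imaging,observe
from scipy.optimize import least_squares
import sys
# args: u v radius  -> circle fit of body around pixel in side camera
def fit(W,u,v,r,hw=12,hv=14):
    P=W[v-hv:v+hv,u-hw:u+hw].reshape(-1,3); P=P[np.isfinite(P).all(1)]
    c0=np.median(P,0); P=P[np.linalg.norm(P[:,:2]-c0[:2],axis=1)<.035]; P=P[abs(P[:,2]-c0[2])<.05]
    return P
E
python3 - <<'E'
from h import *
d=np.load("n_side.npz");W=cloud(d)
P=W[55:95,268:300].reshape(-1,3);P=P[np.isfinite(P).all(1)]
P=P[(np.hypot(P[:,0]-.61,P[:,1]+.247)<.04)&(P[:,2]>.1)]
for a in np.arange(.14,.27,.008):
    q=P[(P[:,2]>=a)&(P[:,2]<a+.008)]
    if len(q)>2: print(a.round(3),len(q),q.mean(0).round(4),q[:,:2].min(0).round(3),q[:,:2].max(0).round(3))
from scipy.optimize import least_squares
q=P[(P[:,2]>.165)&(P[:,2]<.195)]
r=least_squares(lambda p:np.hypot(q[:,0]-p[0],q[:,1]-p[1])-.019,[.61,-.247],loss="soft_l1",f_scale=.001);print(r.x,np.sqrt(np.mean(r.fun**2)), P[:,2].min())
E
```

```text
0.156 34 [ 0.6048 -0.2305  0.1613] [ 0.591 -0.244] [ 0.626 -0.225]
0.164 57 [ 0.6028 -0.231   0.1682] [ 0.59 -0.25] [ 0.625 -0.223]
0.172 61 [ 0.6048 -0.2302  0.176 ] [ 0.59  -0.249] [ 0.625 -0.222]
0.18 61 [ 0.603  -0.2302  0.184 ] [ 0.59  -0.248] [ 0.625 -0.224]
0.188 72 [ 0.6039 -0.2318  0.1921] [ 0.59 -0.25] [ 0.628 -0.222]
0.196 85 [ 0.6059 -0.2343  0.2001] [ 0.592 -0.254] [ 0.625 -0.224]
0.204 40 [ 0.6039 -0.2391  0.2076] [ 0.593 -0.252] [ 0.618 -0.228]
0.212 53 [ 0.6012 -0.2394  0.2167] [ 0.587 -0.256] [ 0.614 -0.22 ]
0.22 88 [ 0.6046 -0.2357  0.2243] [ 0.584 -0.257] [ 0.634 -0.217]
0.228 72 [ 0.6103 -0.229   0.2314] [ 0.587 -0.254] [ 0.633 -0.215]
0.236 8 [ 0.6162 -0.2195  0.2374] [ 0.612 -0.225] [ 0.622 -0.217]
[ 0.6097893  -0.24404093] 0.0012705446528573098 0.15733134544605587
```

send_rows(
  series=[
    [0.001, 0.001, 0.02, 0, 0, 0, 1],
    [0.001, 0, 0.028, 0, 0, 0, 1],
    [0.001, 0, 0.028, 0, 0, 0, 1],
    [0, 0, 0.022, 0, 0, 0, 1],
    [0, 0, 0.012, 0, 0, 0, 1],
  ],
)

```text
time: 8.8
tool_pos: [0.6101, -0.2483, 0.0699]
tool_rot: [3.14, 0.003, -0.682]
contact_force: [0.1, 0.5, -1.0]
opening: 0.0217
```

send_rows(
  series=[
    [0, 0, 0.012, 0, 0, 0, 1],
    [0, 0, 0.01, 0, 0, 0, 1],
    [0, 0, 0.007, 0, 0, 0, 1],
    [0, 0, 0.004, 0, 0, 0, 1],
    [0, 0, 0, 0, 0, 0, 1],
  ],
)

```text
time: 9.22
tool_pos: [0.6114, -0.2499, 0.0394]
tool_rot: [3.141, -0.001, -0.683]
contact_force: [-0.6, -0.5, -1.2]
opening: 0.0214
```

Run:
```python
from h import *
from cell import imaging,observe
o=observe();print(o["tool_pos"],o["contact_force"])
d=imaging.read_camera("side");np.savez("n_side.npz",**d);c=cv2.convertScaleAbs(d["color"],alpha=2.2)[:,:,::-1]; cv2.imwrite("pics/o_side.png",cv2.resize(c[70:220,200:360],None,fx=4,fy=4,interpolation=cv2.INTER_CUBIC))
```

```text
[ 0.61144927 -0.24989433  0.03941909] [-0.61604189 -0.5220499  -1.24796521]
```

View pics/o_side.png

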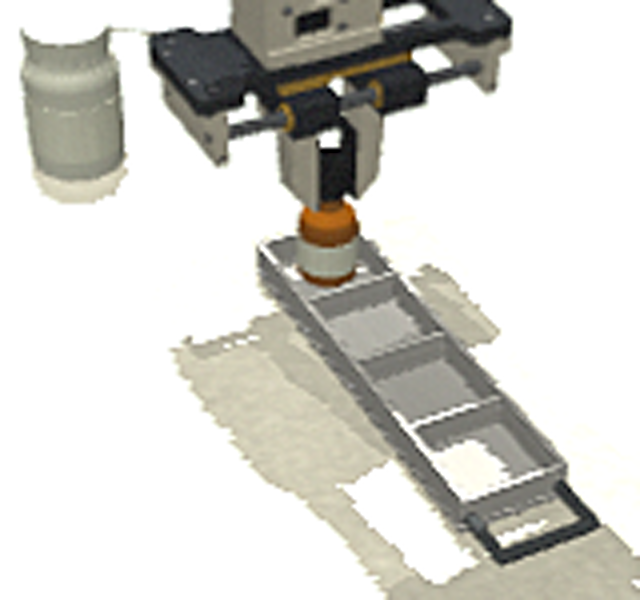

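The bottle is inside place 4, centred, with its base at (328,278) of the crop and clear of the walls. I'll lower it slowly until it touches.

send_rows(
  series=[
    [0, 0, 0.004, 0, 0, 0, 1],
    [0, 0, 0.003, 0, 0, 0, 1],
    [0, 0, 0.001, 0, 0, 0, 1],
    [0, 0, 0, 0, 0, 0, 1],
    [0, 0, 0, 0, 0, 0, 1],
  ],
)

```text
time: 9.68
tool_pos: [0.6115, -0.25, 0.0318]
tool_rot: [3.141, -0.001, -0.683]
contact_force: [0.6, -0.3, -0.4]
opening: 0.0215
```

send_rows(
  series=[
    [0, 0, 0.001, 0, 0, 0, 1],
    [0, 0, 0.001, 0, 0, 0, 1],
    [0, 0, 0, 0, 0, 0, 1],
  ],
)

```text
time: 9.93
tool_pos: [0.6114, -0.2499, 0.0296]
tool_rot: [3.141, -0.001, -0.683]
contact_force: [0.0, 0.5, -0.6]
opening: 0.0213
```

send_rows(
  series=[
    [0, 0, 0.001, 0, 0, 0, 1],
    [0, 0, 0, 0, 0, 0, 1],
    [0, 0, 0, 0, 0, 0, 1],
  ],
)

```text
time: 10.18
tool_pos: [0.6118, -0.2501, 0.0294]
tool_rot: [3.141, -0.002, -0.683]
contact_force: [-0.4, 0.8, 4.4]
opening: 0.0216
```

Contact reads +4.4 N upward, at a reported z of 0.029. I'll release.

send_rows(
  series=[
    [0, 0, -0.0005, 0, 0, 0, 0.72],
    [0, 0, 0, 0, 0, 0, 0.65],
    [0, 0, 0, 0, 0, 0, 0.55],
    [0, 0, 0, 0, 0, 0, 0.5],
    [0, 0, 0, 0, 0, 0, 0.5],
  ],
)

```text
time: 10.6
tool_pos: [0.6114, -0.2499, 0.029]
tool_rot: [3.141, -0.001, -0.683]
contact_force: [0.1, -0.8, -0.0]
opening: 0.045
```

send_rows(
  series=[
    [0, 0, 0, 0, 0, 0, 0.5],
    [0, 0, -0.01, 0, 0, 0, 0.5],
    [0, 0, -0.02, 0, 0, 0, 0.5],
    [0, 0, -0.03, 0, 0, 0, 0.5],
    [0, 0, -0.04, 0, 0, 0, 0.5],
  ],
)

```text
time: 11.02
tool_pos: [0.6099, -0.249, 0.1283]
tool_rot: [3.14, 0.004, -0.683]
contact_force: [0.4, -0.6, -0.4]
opening: 0.0456
```

```bash
python3 plan.py .5107 .1469 .15 .9786 .04 0.3;python3 - <<'E'
from h import *
from cell import imaging,observe
d=imaging.read_camera("side");np.savez("n_side.npz",**d);c=cv2.convertScaleAbs(d["color"],alpha=2.2)[:,:,::-1]; cv2.imwrite("pics/q_side.png",cv2.resize(c[40:240,200:360],None,fx=3,fy=3,interpolation=cv2.INTER_CUBIC))
E
```

```text
t 11.02 pos [ 0.6099 -0.249   0.1283] rot [ 3.1396  0.0043 -0.6833] open 0.0456 F [ 0.38 -0.64 -0.4 ]
[[-0.023, -0.017, -0.002, 0, 0, -0.119, 0.3], [-0.021, -0.02, -0.002, 0, 0, -0.119, 0.3], [-0.019, -0.023, -0.001, 0, 0, -0.119, 0.3], [-0.016, -0.025, -0.002, 0, 0, -0.119, 0.3], [-0.013, -0.026, -0.001, 0, 0, -0.119, 0.3]]
[[-0.009, -0.028, -0.002, 0, 0, -0.119, 0.3], [-0.006, -0.028, -0.001, 0, 0, -0.118, 0.3], [-0.003, -0.029, -0.002, 0, 0, -0.119, 0.3], [0.001, -0.029, -0.001, 0, 0, -0.118, 0.3], [0.004, -0.029, -0.002, 0, 0, -0.119, 0.3]]
[[0.007, -0.028, -0.001, 0, 0, -0.118, 0.3], [0.011, -0.027, -0.002, 0, 0, -0.119, 0.3], [0.014, -0.026, -0.001, 0, 0, -0.118, 0.3], [0.0164, -0.0238, -0.0017, 0, 0, -0.119, 0.3]]
end [0.5107 0.1469 0.15  ] [3.1416 0.     0.9787]
```

View pics/q_side.png

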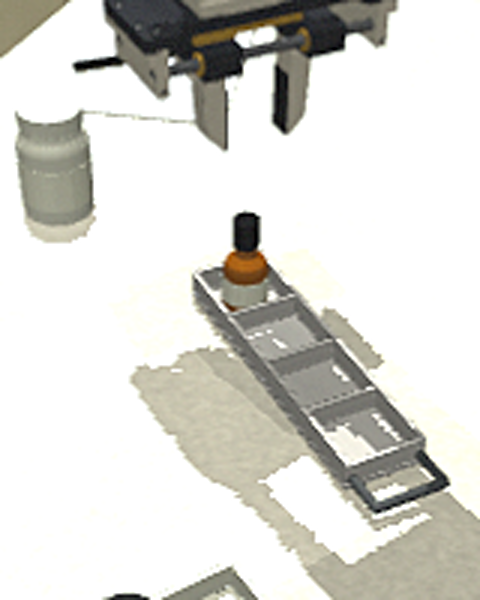

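The bottle stands upright in place 4. Next is the jar.

send_rows(
  series=[
    [-0.023, -0.017, -0.002, 0, 0, -0.119, 0.2],
    [-0.021, -0.02, -0.002, 0, 0, -0.119, 0.2],
    [-0.019, -0.023, -0.001, 0, 0, -0.119, 0.2],
    [-0.016, -0.025, -0.002, 0, 0, -0.119, 0.2],
    [-0.013, -0.026, -0.001, 0, 0, -0.119, 0.2],
  ],
)

```text
time: 11.48
tool_pos: [0.5754, -0.1069, 0.1381]
tool_rot: [3.14, -0.002, -0.083]
contact_force: [-0.1, 0.3, -1.0]
opening: 0.0721
```

send_rows(
  series=[
    [-0.009, -0.028, -0.002, 0, 0, -0.119, 0.2],
    [-0.006, -0.028, -0.001, 0, 0, -0.118, 0.2],
    [-0.003, -0.029, -0.002, 0, 0, -0.119, 0.2],
    [0.001, -0.029, -0.001, 0, 0, -0.118, 0.2],
    [0.004, -0.029, -0.002, 0, 0, -0.119, 0.2],
  ],
)

```text
time: 11.9
tool_pos: [0.5408, 0.0345, 0.1456]
tool_rot: [3.139, -0.001, 0.51]
contact_force: [0.1, 1.0, 0.3]
opening: 0.0735
```

send_rows(
  series=[
    [0.007, -0.028, -0.001, 0, 0, -0.118, 0.2],
    [0.011, -0.027, -0.002, 0, 0, -0.119, 0.2],
    [0.014, -0.026, -0.001, 0, 0, -0.118, 0.2],
    [0.0164, -0.0238, -0.002, 0, 0, -0.119, 0.2],
    [0, 0, 0, 0, 0, 0, 0.2],
  ],
)

```text
time: 12.32
tool_pos: [0.5111, 0.1504, 0.1519]
tool_rot: [3.141, -0.001, 0.989]
contact_force: [-0.9, 0.9, 0.0]
opening: 0.0735
```

send_rows(
  series=[
    [0, 0, 0, 0, 0, 0, 0.2],
    [0, 0, 0, 0, 0, 0, 0.2],
    [0, 0, 0, 0, 0, 0, 0.2],
  ],
)

```text
time: 12.57
tool_pos: [0.5126, 0.1451, 0.1508]
tool_rot: [3.14, 0.001, 0.977]
contact_force: [0.4, -0.2, -0.2]
opening: 0.0735
```

```bash
python3 plan.py .5107 .1465 .044 .9786 .028 0.2;python3 - <<'E'
from h import *
from cell import imaging,observe
d=imaging.read_camera("wrist");c=cv2.convertScaleAbs(d["color"],alpha=1.8)[:,:,::-1]; cv2.imwrite("pics/r.png",c)
W=cloud(d);m=(abs(W[...,2]-.1)<.005)&(np.hypot(W[...,0]-.511,W[...,1]-.147)<.035);P=W[m];print(m.sum(),cv2.minEnclosingCircle(P[:,:2].astype(np.float32)))
E
```

```text
t 12.57 pos [0.5126 0.1451 0.1508] rot [3.140e+00 1.000e-03 9.766e-01] open 0.0735 F [ 0.45 -0.22 -0.17]
[[0, -0.001, 0.027, 0, 0, 0, 0.2], [0, 0, 0.027, 0, 0, 0, 0.2], [0, -0.001, 0.026, 0, 0, 0, 0.2], [0.0001, -0.0004, 0.0268, 0, 0, 0, 0.2]]
end [0.5107 0.1465 0.044 ] [3.1416 0.     0.9766]
2142 ((0.5134077668190002, 0.14483173191547394), 0.02107546478509903)
```

View pics/r.png

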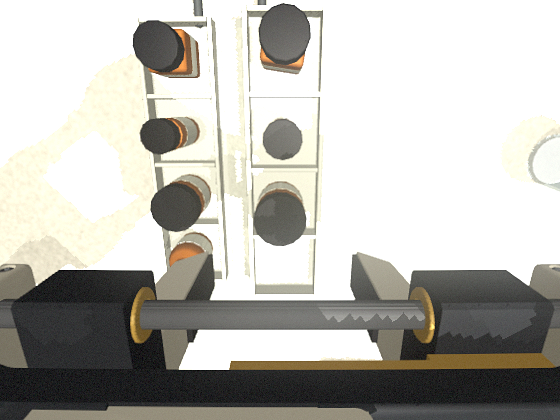

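The jar cap at (281,217) is centred between the fingers (210–355). The wrist camera's fit gives a 42 mm circle at (0.513, 0.145), within 1 mm of the tool, so I'll go straight down.

send_rows(
  series=[
    [0, 0, 0.025, 0, 0, 0, 0.2],
    [0, 0, 0.028, 0, 0, 0, 0.2],
    [0, 0, 0.025, 0, 0, 0, 0.2],
    [0, 0, 0.018, 0, 0, 0, 0.2],
    [0, 0, 0.01, 0, 0, 0, 0.2],
  ],
)

```text
time: 13.03
tool_pos: [0.5112, 0.1446, 0.0423]
tool_rot: [-3.14, 0.004, 0.977]
contact_force: [-0.7, -0.2, 0.1]
opening: 0.0736
```

send_rows(
  series=[
    [0, 0, 0, 0, 0, 0, 0.3],
    [0, 0, 0, 0, 0, 0, 0.4],
    [0, 0, 0, 0, 0, 0, 0.5],
    [0, 0, 0, 0, 0, 0, 0.6],
    [0, 0, 0, 0, 0, 0, 1],
  ],
)

```text
time: 13.45
tool_pos: [0.513, 0.146, 0.0458]
tool_rot: [3.139, -0.0, 0.979]
contact_force: [-1.6, 0.4, 1.6]
opening: 0.0447
```

send_rows(
  series=[
    [0, 0, 0, 0, 0, 0, 1],
    [0, 0, 0, 0, 0, 0, 1],
    [0, 0, 0, 0, 0, 0, 1],
  ],
)

```text
time: 13.7
tool_pos: [0.5128, 0.1461, 0.0456]
tool_rot: [3.139, -0.0, 0.979]
contact_force: [-0.9, 0.3, 5.5]
opening: 0.0416
```

The grip is at 41.6 mm on the 42 mm cap. I'll lift and carry to place 3.

send_rows(
  series=[
    [0, 0, -0.005, 0, 0, 0, 1],
    [0, 0, -0.012, 0, 0, 0, 1],
    [0, 0, -0.02, 0, 0, 0, 1],
    [0, 0, -0.025, 0, 0, 0, 1],
    [0, 0, -0.025, 0, 0, 0, 1],
  ],
  newtons=18,
)

```text
time: 14.12
tool_pos: [0.5116, 0.1459, 0.1323]
tool_rot: [-3.141, 0.002, 0.979]
contact_force: [-0.5, 0.5, -0.2]
opening: 0.0416
```

send_rows(
  series=[
    [0, 0, -0.022, 0, 0, 0, 1],
    [0, 0, -0.012, 0, 0, 0, 1],
    [0, 0, 0, 0, 0, 0, 1],
    [0, 0, 0, 0, 0, 0, 1],
  ],
)

```text
time: 14.45
tool_pos: [0.5122, 0.1461, 0.1658]
tool_rot: [3.14, 0.001, 0.979]
contact_force: [-0.1, -0.5, -1.1]
opening: 0.0414
```

```bash
python3 plan.py .5637 -.2100 .16 -.6835 .028 1;python3 - <<'E'
from h import *
from cell import imaging,observe
d=imaging.read_camera("side");c=cv2.convertScaleAbs(d["color"],alpha=2.2)[:,:,::-1]
cv2.imwrite("pics/t2.png",cv2.resize(c[130:330,160:350],None,fx=3,fy=3,interpolation=cv2.INTER_CUBIC))
E
```

```text
t 14.45 pos [0.5122 0.1461 0.1658] rot [3.140e+00 6.000e-04 9.789e-01] open 0.0414 F [-0.08 -0.46 -1.11]
[[-0.019, 0.017, 0, 0, 0, 0.119, 1.0], [-0.017, 0.019, 0, 0, 0, 0.119, 1.0], [-0.014, 0.021, 0, 0, 0, 0.119, 1.0], [-0.012, 0.023, 0.001, 0, 0, 0.119, 1.0], [-0.009, 0.024, 0, 0, 0, 0.119, 1.0]]
[[-0.006, 0.025, 0.001, 0, 0, 0.119, 1.0], [-0.003, 0.026, 0, 0, 0, 0.119, 1.0], [0, 0.026, 0.001, 0, 0, 0.118, 1.0], [0.003, 0.026, 0, 0, 0, 0.119, 1.0], [0.006, 0.025, 0.001, 0, 0, 0.118, 1.0]]
[[0.009, 0.024, 0, 0, 0, 0.119, 1.0], [0.012, 0.023, 0.001, 0, 0, 0.118, 1.0], [0.014, 0.021, 0, 0, 0, 0.119, 1.0], [0.0163, 0.0195, 0.0008, 0, 0, 0.118, 1.0]]
end [ 0.5637 -0.21    0.16  ] [ 3.1416 -0.     -0.6831]
```

View pics/t2.png

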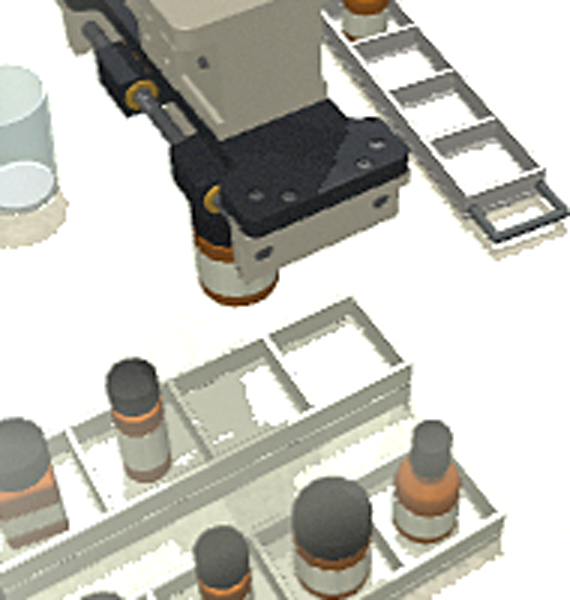

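The jar hangs upright at (235,265) and everything else is undisturbed. I'll carry it over.

send_rows(
  series=[
    [-0.019, 0.017, 0, 0, 0, 0.119, 1],
    [-0.017, 0.019, 0, 0, 0, 0.119, 1],
    [-0.014, 0.021, 0, 0, 0, 0.119, 1],
    [-0.012, 0.023, 0, 0, 0, 0.119, 1],
    [-0.009, 0.024, 0, 0, 0, 0.119, 1],
  ],
)

```text
time: 14.92
tool_pos: [0.5293, 0.0185, 0.1641]
tool_rot: [-3.142, 0.003, 0.378]
contact_force: [0.1, 0.1, -2.5]
opening: 0.0413
```

send_rows(
  series=[
    [-0.006, 0.025, 0, 0, 0, 0.119, 1],
    [-0.003, 0.026, 0, 0, 0, 0.119, 1],
    [0, 0.026, 0, 0, 0, 0.118, 1],
    [0.003, 0.026, 0, 0, 0, 0.119, 1],
    [0.006, 0.025, 0, 0, 0, 0.118, 1],
  ],
)

```text
time: 15.33
tool_pos: [0.5482, -0.1099, 0.1642]
tool_rot: [3.141, 0.003, -0.215]
contact_force: [0.2, -0.0, -1.0]
opening: 0.0419
```

send_rows(
  series=[
    [0.009, 0.024, 0, 0, 0, 0.119, 1],
    [0.012, 0.023, 0, 0, 0, 0.118, 1],
    [0.014, 0.021, 0, 0, 0, 0.119, 1],
    [0.016, 0.0195, 0, 0, 0, 0.118, 1],
    [0, 0, 0, 0, 0, 0, 1],
  ],
)

```text
time: 15.75
tool_pos: [0.5628, -0.2141, 0.1639]
tool_rot: [3.139, 0.0, -0.693]
contact_force: [-0.5, -0.3, -1.2]
opening: 0.0412
```

send_rows(
  series=[
    [0, 0, 0, 0, 0, 0, 1],
    [0, 0, 0, 0, 0, 0, 1],
    [0, 0, 0, 0, 0, 0, 1],
    [0, 0, 0, 0, 0, 0, 1],
  ],
)

```text
time: 16.08
tool_pos: [0.5634, -0.2087, 0.1659]
tool_rot: [3.141, -0.0, -0.681]
contact_force: [0.2, 0.6, -1.2]
opening: 0.0413
```

```bash
cat > held.py <<'E'
from h import *
from cell import imaging,observe
from scipy.optimize import least_squares
import sys
o=observe();t=o["tool_pos"];r0=float(sys.argv[1]);under=float(sys.argv[2]);name=sys.argv[3]; slot=int(sys.argv[4])
d=imaging.read_camera("side");W=cloud(d).reshape(-1,3)
zb=t[2]+.030-under
print("tool",t.round(4),"yaw",o["tool_rot"][2].round(4),"expected base z",zb.round(4))
q=W[(np.hypot(W[:,0]-t[0],W[:,1]-t[1])<.035)&(W[:,2]>zb-.012)&(W[:,2]<zb+.03)]
r=least_squares(lambda p:np.hypot(q[:,0]-p[0],q[:,1]-p[1])-r0,t[:2],loss="soft_l1",f_scale=.001)
print("n",len(q),"centre",r.x.round(4),"res",np.sqrt(np.mean(r.fun**2)).round(4),"zmin",np.sort(q[:,2])[:3].round(4))
S=np.array([[0.4669,-0.1295],[0.515,-0.1686],[0.5631,-0.2077],[0.6112,-0.2468]])[slot-1]
a=o["tool_rot"][2]; e=S-r.x; print("shift world",e.round(4),"tool x,y",np.round([e@[np.cos(a),np.sin(a)],e@[np.sin(a),-np.cos(a)]],4))
c=cv2.convertScaleAbs(d["color"],alpha=2.2)[:,:,::-1]; cv2.imwrite(f"pics/{name}.png",cv2.resize(c[20:220,190:360],None,fx=3,fy=3,interpolation=cv2.INTER_CUBIC))
E
python3 held.py .021 .033 u1 3
```

```text
tool [ 0.5634 -0.2087  0.1659] yaw -0.6812 expected base z 0.1629
n 290 centre [ 0.5626 -0.2063] res 0.001 zmin [0.1584 0.1588 0.1588]
shift world [ 0.0005 -0.0014] tool x,y [0.0013 0.0008]
```

View pics/u1.png

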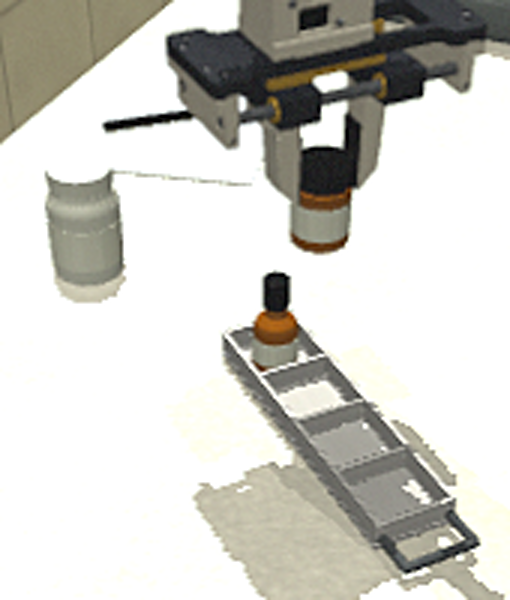

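Using the grasp height, contact should come at 0.0456 − 0.032 = 0.0136; the same sum gave 0.0294 for the bottle, which matched. I'll lower it.

send_rows(
  series=[
    [0.001, 0.001, 0.02, 0, 0, 0, 1],
    [0, 0, 0.028, 0, 0, 0, 1],
    [0, 0, 0.028, 0, 0, 0, 1],
    [0, 0, 0.022, 0, 0, 0, 1],
    [0, 0, 0.014, 0, 0, 0, 1],
  ],
)

```text
time: 16.55
tool_pos: [0.5624, -0.21, 0.0517]
tool_rot: [3.14, 0.002, -0.682]
contact_force: [-0.5, 0.2, 0.2]
opening: 0.0418
```

send_rows(
  series=[
    [0, 0, 0.012, 0, 0, 0, 1],
    [0, 0, 0.01, 0, 0, 0, 1],
    [0, 0, 0.007, 0, 0, 0, 1],
    [0, 0, 0.004, 0, 0, 0, 1],
    [0, 0, 0, 0, 0, 0, 1],
  ],
)

```text
time: 16.97
tool_pos: [0.5635, -0.2111, 0.0207]
tool_rot: [3.14, -0.0, -0.683]
contact_force: [0.2, 0.3, 0.5]
opening: 0.0415
```

send_rows(
  series=[
    [0, 0, 0.002, 0, 0, 0, 1],
    [0, 0, 0.001, 0, 0, 0, 1],
    [0, 0, 0, 0, 0, 0, 1],
    [0, 0, 0, 0, 0, 0, 1],
  ],
)

```text
time: 17.3
tool_pos: [0.5639, -0.2116, 0.0186]
tool_rot: [3.141, -0.002, -0.683]
contact_force: [-0.0, 0.1, -1.3]
opening: 0.0415
```

send_rows(
  series=[
    [0, 0, 0.002, 0, 0, 0, 1],
    [0, 0, 0.001, 0, 0, 0, 1],
    [0, 0, 0, 0, 0, 0, 1],
    [0, 0, 0, 0, 0, 0, 1],
  ],
)

```text
time: 17.63
tool_pos: [0.5636, -0.2115, 0.0151]
tool_rot: [3.141, -0.001, -0.683]
contact_force: [-0.4, 0.5, -1.4]
opening: 0.0415
```

send_rows(
  series=[
    [0, 0, 0.001, 0, 0, 0, 1],
    [0, 0, 0, 0, 0, 0, 1],
    [0, 0, 0, 0, 0, 0, 1],
  ],
)

```text
time: 17.88
tool_pos: [0.5636, -0.2115, 0.0141]
tool_rot: [3.141, -0.001, -0.683]
contact_force: [0.2, 0.6, -0.5]
opening: 0.0418
```

send_rows(
  series=[
    [0, 0, 0.001, 0, 0, 0, 1],
    [0, 0, 0, 0, 0, 0, 1],
    [0, 0, 0, 0, 0, 0, 1],
  ],
)

```text
time: 18.13
tool_pos: [0.5639, -0.2116, 0.0136]
tool_rot: [3.141, -0.002, -0.683]
contact_force: [0.0, 0.8, 3.0]
opening: 0.0413
```

send_rows(
  series=[
    [0, 0, 0, 0, 0, 0, 0.5],
    [0, 0, 0, 0, 0, 0, 0.4],
    [0, 0, 0, 0, 0, 0, 0.3],
    [0, 0, 0, 0, 0, 0, 0.25],
    [0, 0, 0, 0, 0, 0, 0.25],
  ],
)

```text
time: 18.55
tool_pos: [0.5636, -0.2115, 0.013]
tool_rot: [3.141, -0.001, -0.683]
contact_force: [-0.2, 1.0, 0.3]
opening: 0.0669
```

send_rows(
  series=[
    [0, 0, 0, 0, 0, 0, 0.25],
    [0, 0, -0.01, 0, 0, 0, 0.25],
    [0, 0, -0.02, 0, 0, 0, 0.25],
    [0, 0, -0.035, 0, 0, 0, 0.25],
    [0, 0, -0.04, 0, 0, 0, 0.25],
  ],
)

```text
time: 18.97
tool_pos: [0.5623, -0.2107, 0.1182]
tool_rot: [3.14, 0.003, -0.683]
contact_force: [1.5, -0.7, -0.3]
opening: 0.0687
```

```bash
python3 held.py .021 .2 v1 3|head -1; python3 plan.py .5477 .1986 .16 .9786 .04 0.4
```

```text
tool [ 0.5623 -0.2107  0.1182] yaw -0.6833 expected base z -0.0518
t 19.02 pos [ 0.5671 -0.213   0.1285] rot [-3.1401 -0.0131 -0.6831] open 0.0687 F [ 2.9  -1.48  6.27]
[[-0.02, -0.022, -0.002, 0, 0, -0.119, 0.4], [-0.017, -0.024, -0.002, 0, 0, -0.119, 0.4], [-0.014, -0.026, -0.002, 0, 0, -0.119, 0.4], [-0.011, -0.027, -0.002, 0, 0, -0.119, 0.4], [-0.007, -0.029, -0.002, 0, 0, -0.119, 0.4]]
[[-0.004, -0.029, -0.002, 0, 0, -0.119, 0.4], [0, -0.029, -0.002, 0, 0, -0.118, 0.4], [0.003, -0.029, -0.003, 0, 0, -0.119, 0.4], [0.006, -0.029, -0.002, 0, 0, -0.118, 0.4], [0.01, -0.028, -0.003, 0, 0, -0.119, 0.4]]
[[0.013, -0.026, -0.002, 0, 0, -0.118, 0.4], [0.016, -0.025, -0.003, 0, 0, -0.119, 0.4], [0.019, -0.023, -0.002, 0, 0, -0.118, 0.4], [0.0214, -0.0197, -0.0025, 0, 0, -0.119, 0.4]]
end [0.5477 0.1986 0.16  ] [3.1416 0.     0.9789]
  return _methods._mean(a, axis=axis, dtype=dtype,
  ret = ret.dtype.type(ret / rcount)
```

View pics/v1.png

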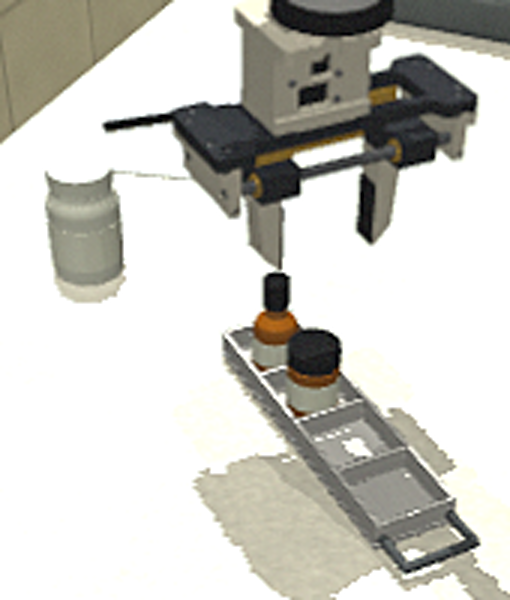

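The jar and bottle both stand upright in places 3 and 4. Now to the vial.

send_rows(
  series=[
    [-0.02, -0.022, -0.003, 0, 0, -0.119, 0.4],
    [-0.017, -0.024, -0.003, 0, 0, -0.119, 0.4],
    [-0.014, -0.026, -0.003, 0, 0, -0.119, 0.4],
    [-0.011, -0.027, -0.003, 0, 0, -0.119, 0.4],
    [-0.007, -0.029, -0.003, 0, 0, -0.119, 0.4],
  ],
)

```text
time: 19.43
tool_pos: [0.5562, -0.0627, 0.1339]
tool_rot: [3.14, -0.001, -0.083]
contact_force: [0.7, -0.0, 0.5]
opening: 0.0551
```

send_rows(
  series=[
    [-0.004, -0.029, -0.003, 0, 0, -0.119, 0.4],
    [0, -0.029, -0.003, 0, 0, -0.118, 0.4],
    [0.003, -0.029, -0.003, 0, 0, -0.119, 0.4],
    [0.006, -0.029, -0.003, 0, 0, -0.118, 0.4],
    [0.01, -0.028, -0.003, 0, 0, -0.119, 0.4],
  ],
)

```text
time: 19.85
tool_pos: [0.5494, 0.0842, 0.1487]
tool_rot: [3.14, -0.001, 0.511]
contact_force: [1.3, -0.4, 0.5]
opening: 0.0553
```

send_rows(
  series=[
    [0.013, -0.026, -0.002, 0, 0, -0.118, 0.4],
    [0.016, -0.025, -0.003, 0, 0, -0.119, 0.4],
    [0.019, -0.023, -0.002, 0, 0, -0.118, 0.4],
    [0.0214, -0.0197, -0.002, 0, 0, -0.119, 0.4],
    [0, 0, 0, 0, 0, 0, 0.4],
  ],
)

```text
time: 20.27
tool_pos: [0.5439, 0.2053, 0.1577]
tool_rot: [3.14, -0.002, 0.989]
contact_force: [-0.6, 0.2, 0.3]
opening: 0.0553
```

send_rows(
  series=[
    [0, 0, 0, 0, 0, 0, 0.4],
    [0, 0, 0, 0, 0, 0, 0.4],
    [0, 0, 0, 0, 0, 0, 0.4],
    [0, 0, 0, 0, 0, 0, 0.4],
  ],
)

```text
time: 20.6
tool_pos: [0.5445, 0.1992, 0.1566]
tool_rot: [3.14, 0.001, 0.976]
contact_force: [0.6, 0.1, -0.6]
opening: 0.0549
```

```bash
python3 plan.py .5490 .1980 .061 .9786 .028 0.4;python3 - <<'E'
from h import *
from cell import imaging,observe
d=imaging.read_camera("wrist");c=cv2.convertScaleAbs(d["color"],alpha=1.8)[:,:,::-1]; cv2.imwrite("pics/w.png",c)
W=cloud(d);m=(abs(W[...,2]-.12)<.005)&(np.hypot(W[...,0]-.548,W[...,1]-.198)<.03);P=W[m];print(m.sum(),cv2.minEnclosingCircle(P[:,:2].astype(np.float32)))
E
```

```text
t 20.6 pos [0.5445 0.1992 0.1566] rot [3.1404e+00 1.3000e-03 9.7640e-01] open 0.0549 F [ 0.64  0.09 -0.57]
[[0, 0.001, 0.024, 0, 0, 0, 0.4], [0.001, 0.001, 0.024, 0, 0, 0, 0.4], [0, 0.001, 0.024, 0, 0, 0, 0.4], [0.0006, 0.0014, 0.0236, 0, 0, 0, 0.4]]
end [0.549 0.198 0.061] [3.1416 0.     0.9764]
1005 ((0.5505051612854004, 0.1968766450881958), 0.013615185394883156)
```

View pics/w.png

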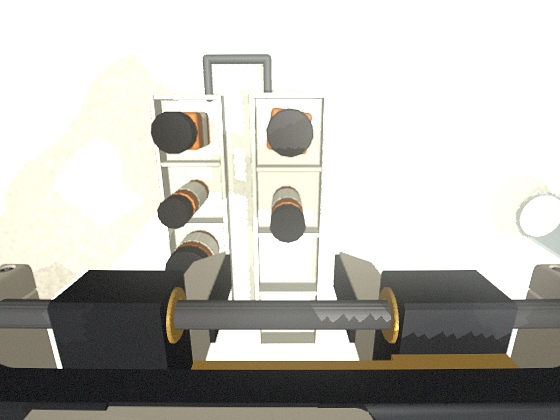

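The vial cap at (288,222) sits about 5 mm towards tool +y from the finger middle (283), and the wrist fit (0.5505, 0.1969) agrees. I'll correct by +5 mm in y and descend.

send_rows(
  series=[
    [0.001, 0.003, 0.01, 0, 0, 0, 0.4],
    [0, 0.002, 0.02, 0, 0, 0, 0.4],
    [0, 0, 0.025, 0, 0, 0, 0.4],
    [0, 0, 0.02, 0, 0, 0, 0.4],
    [0, 0, 0.012, 0, 0, 0, 0.4],
  ],
)

```text
time: 21.07
tool_pos: [0.5478, 0.1973, 0.0664]
tool_rot: [-3.14, 0.004, 0.978]
contact_force: [0.1, 0.2, -0.2]
opening: 0.0547
```

send_rows(
  series=[
    [0, 0, 0.006, 0, 0, 0, 0.4],
    [0, 0, 0.002, 0, 0, 0, 0.4],
    [0, 0, 0, 0, 0, 0, 0.5],
    [0, 0, 0, 0, 0, 0, 0.6],
    [0, 0, 0, 0, 0, 0, 0.7],
  ],
)

```text
time: 21.48
tool_pos: [0.5498, 0.1984, 0.0625]
tool_rot: [3.139, -0.0, 0.979]
contact_force: [0.0, 0.4, -0.3]
opening: 0.0395
```

send_rows(
  series=[
    [0, 0, 0, 0, 0, 0, 1],
    [0, 0, 0, 0, 0, 0, 1],
    [0, 0, 0, 0, 0, 0, 1],
    [0, 0, 0, 0, 0, 0, 1],
  ],
)

```text
time: 21.82
tool_pos: [0.5494, 0.1984, 0.0622]
tool_rot: [3.14, 0.0, 0.979]
contact_force: [-1.3, 0.3, 2.9]
opening: 0.0266
```

The grip is at 26.6 mm on the 27 mm cap. I'll lift.

send_rows(
  series=[
    [0, 0, -0.005, 0, 0, 0, 1],
    [0, 0, -0.012, 0, 0, 0, 1],
    [0, 0, -0.02, 0, 0, 0, 1],
    [0, 0, -0.025, 0, 0, 0, 1],
    [0, 0, -0.025, 0, 0, 0, 1],
  ],
)

```text
time: 22.23
tool_pos: [0.5484, 0.1983, 0.1492]
tool_rot: [-3.141, 0.002, 0.979]
contact_force: [0.9, 0.7, -1.2]
opening: 0.0265
```

send_rows(
  series=[
    [0, 0, -0.022, 0, 0, 0, 1],
    [0, 0, -0.012, 0, 0, 0, 1],
    [0, 0, 0, 0, 0, 0, 1],
    [0, 0, 0, 0, 0, 0, 1],
  ],
)

```text
time: 22.57
tool_pos: [0.549, 0.1985, 0.1828]
tool_rot: [3.14, 0.001, 0.979]
contact_force: [-0.4, -0.2, -0.9]
opening: 0.0263
```

```bash
python3 plan.py .5156 -.1700 .18 -.6835 .028 1;python3 - <<'E'
from h import *
from cell import imaging,observe
d=imaging.read_camera("side");c=cv2.convertScaleAbs(d["color"],alpha=2.2)[:,:,::-1]
cv2.imwrite("pics/x2.png",cv2.resize(c[130:330,140:350],None,fx=3,fy=3,interpolation=cv2.INTER_CUBIC))
E
```

```text
t 22.57 pos [0.549  0.1985 0.1828] rot [3.140e+00 5.000e-04 9.788e-01] open 0.0263 F [-0.38 -0.16 -0.86]
[[-0.023, 0.013, 0, 0, 0, 0.119, 1.0], [-0.022, 0.015, 0, 0, 0, 0.119, 1.0], [-0.019, 0.018, 0, 0, 0, 0.119, 1.0], [-0.017, 0.02, 0, 0, 0, 0.119, 1.0], [-0.015, 0.022, 0, 0, 0, 0.119, 1.0]]
[[-0.012, 0.023, 0, 0, 0, 0.119, 1.0], [-0.009, 0.025, 0, 0, 0, 0.119, 1.0], [-0.006, 0.026, 0, 0, 0, 0.118, 1.0], [-0.003, 0.026, 0, 0, 0, 0.119, 1.0], [0, 0.027, 0.001, 0, 0, 0.118, 1.0]]
[[0.003, 0.026, 0, 0, 0, 0.119, 1.0], [0.006, 0.026, 0.001, 0, 0, 0.118, 1.0], [0.009, 0.025, 0, 0, 0, 0.119, 1.0], [0.0119, 0.0232, 0.0008, 0, 0, 0.118, 1.0]]
end [ 0.5156 -0.17    0.18  ] [ 3.1416 -0.     -0.6832]
```

View pics/x2.png

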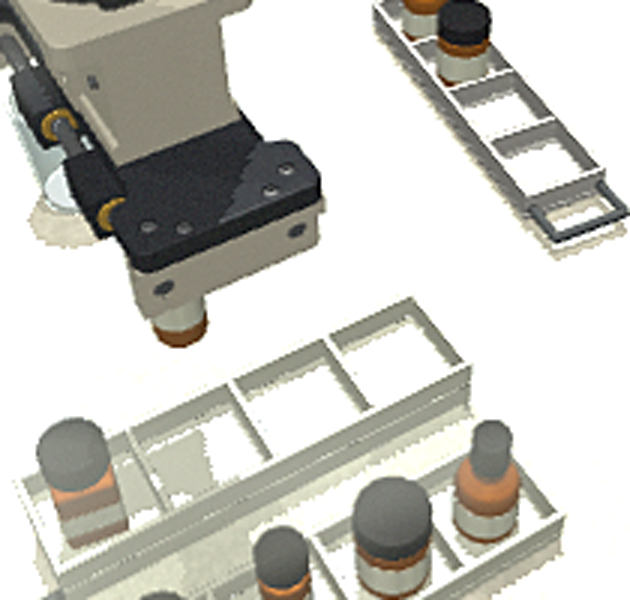

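The vial hangs upright at (180,325), and the rest is unmoved. I'll carry it to place 2.

send_rows(
  series=[
    [-0.023, 0.013, 0, 0, 0, 0.119, 1],
    [-0.022, 0.015, 0, 0, 0, 0.119, 1],
    [-0.019, 0.018, 0, 0, 0, 0.119, 1],
    [-0.017, 0.02, 0, 0, 0, 0.119, 1],
    [-0.015, 0.022, 0, 0, 0, 0.119, 1],
  ],
)

```text
time: 23.03
tool_pos: [0.5362, 0.0658, 0.181]
tool_rot: [3.141, 0.003, 0.378]
contact_force: [1.0, 0.3, -0.9]
opening: 0.0262
```

send_rows(
  series=[
    [-0.012, 0.023, 0, 0, 0, 0.119, 1],
    [-0.009, 0.025, 0, 0, 0, 0.119, 1],
    [-0.006, 0.026, 0, 0, 0, 0.118, 1],
    [-0.003, 0.026, 0, 0, 0, 0.119, 1],
    [0, 0.027, 0, 0, 0, 0.118, 1],
  ],
)

```text
time: 23.45
tool_pos: [0.5246, -0.0659, 0.1812]
tool_rot: [3.14, 0.003, -0.215]
contact_force: [0.4, -0.3, -0.2]
opening: 0.0264
```

send_rows(
  series=[
    [0.003, 0.026, 0, 0, 0, 0.119, 1],
    [0.006, 0.026, 0, 0, 0, 0.118, 1],
    [0.009, 0.025, 0, 0, 0, 0.119, 1],
    [0.012, 0.023, 0, 0, 0, 0.118, 1],
    [0, 0, 0, 0, 0, 0, 1],
  ],
)

```text
time: 23.87
tool_pos: [0.5146, -0.1738, 0.1813]
tool_rot: [3.138, 0.001, -0.693]
contact_force: [-0.5, 0.2, 0.2]
opening: 0.0267
```

send_rows(
  series=[
    [0, 0, 0, 0, 0, 0, 1],
    [0, 0, 0, 0, 0, 0, 1],
    [0, 0, 0, 0, 0, 0, 1],
    [0, 0, 0, 0, 0, 0, 1],
  ],
)

```text
time: 24.2
tool_pos: [0.5158, -0.1687, 0.1828]
tool_rot: [3.141, -0.0, -0.681]
contact_force: [0.1, -0.2, -0.3]
opening: 0.0263
```

```bash
python3 held.py .0135 .051 y1 2
```

```text
tool [ 0.5158 -0.1687  0.1828] yaw -0.6811 expected base z 0.1618
n 188 centre [ 0.5154 -0.1665] res 0.0009 zmin [0.1594 0.1601 0.1606]
shift world [-0.0004 -0.0021] tool x,y [0.001  0.0018]
```

View pics/y1.png

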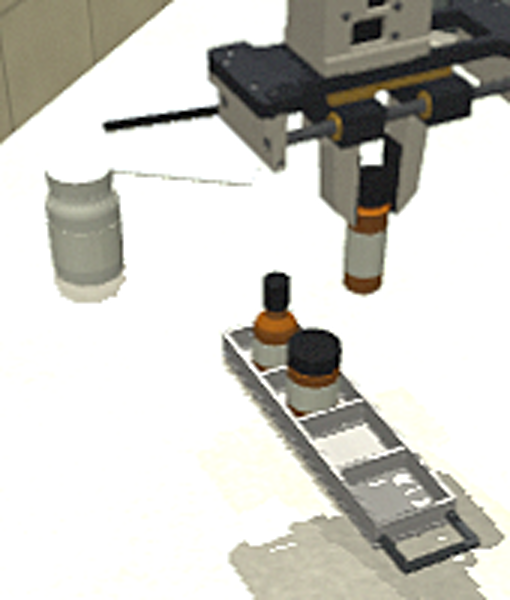

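The vial is upright and 2 mm from place 2's centre. I'll lower it, expecting contact near 0.030.

send_rows(
  series=[
    [0.001, 0.001, 0.02, 0, 0, 0, 1],
    [0, 0.001, 0.028, 0, 0, 0, 1],
    [0, 0, 0.028, 0, 0, 0, 1],
    [0, 0, 0.022, 0, 0, 0, 1],
    [0, 0, 0.014, 0, 0, 0, 1],
  ],
)

```text
time: 24.67
tool_pos: [0.5142, -0.1709, 0.0687]
tool_rot: [3.14, 0.002, -0.682]
contact_force: [-0.8, 0.8, -1.7]
opening: 0.0259
```

send_rows(
  series=[
    [0, 0, 0.012, 0, 0, 0, 1],
    [0, 0, 0.01, 0, 0, 0, 1],
    [0, 0, 0.008, 0, 0, 0, 1],
    [0, 0, 0.005, 0, 0, 0, 1],
    [0, 0, 0, 0, 0, 0, 1],
  ],
)

```text
time: 25.08
tool_pos: [0.515, -0.1719, 0.0354]
tool_rot: [3.14, 0.0, -0.683]
contact_force: [-0.6, 1.2, -1.2]
opening: 0.0266
```

send_rows(
  series=[
    [0, 0, 0.001, 0, 0, 0, 1],
    [0, 0, 0, 0, 0, 0, 1],
    [0, 0, 0, 0, 0, 0, 1],
  ],
)

```text
time: 25.33
tool_pos: [0.5158, -0.1725, 0.0357]
tool_rot: [3.141, -0.002, -0.683]
contact_force: [-0.4, -0.2, -0.3]
opening: 0.0265
```

send_rows(
  series=[
    [0, 0, 0.002, 0, 0, 0, 1],
    [0, 0, 0.002, 0, 0, 0, 1],
    [0, 0, 0, 0, 0, 0, 1],
    [0, 0, 0, 0, 0, 0, 1],
  ],
)

```text
time: 25.67
tool_pos: [0.5153, -0.1723, 0.031]
tool_rot: [3.141, -0.001, -0.683]
contact_force: [0.2, -0.9, -0.2]
opening: 0.0263
```

send_rows(
  series=[
    [0, 0, 0.001, 0, 0, 0, 1],
    [0, 0, 0, 0, 0, 0, 1],
    [0, 0, 0, 0, 0, 0, 1],
  ],
)

```text
time: 25.92
tool_pos: [0.5155, -0.1723, 0.0302]
tool_rot: [3.141, -0.001, -0.683]
contact_force: [0.2, 0.1, 0.9]
opening: 0.0266
```

send_rows(
  series=[
    [0, 0, 0.001, 0, 0, 0, 1],
    [0, 0, 0, 0, 0, 0, 1],
    [0, 0, 0, 0, 0, 0, 1],
  ],
)

```text
time: 26.17
tool_pos: [0.5159, -0.1725, 0.0301]
tool_rot: [3.141, -0.003, -0.683]
contact_force: [-1.8, 1.5, 8.2]
opening: 0.0265
```

send_rows(
  series=[
    [0, 0, -0.001, 0, 0, 0, 1],
    [0, 0, 0, 0, 0, 0, 0.65],
    [0, 0, 0, 0, 0, 0, 0.55],
    [0, 0, 0, 0, 0, 0, 0.5],
    [0, 0, 0, 0, 0, 0, 0.45],
  ],
)

```text
time: 26.58
tool_pos: [0.5152, -0.1722, 0.0299]
tool_rot: [3.141, -0.001, -0.683]
contact_force: [0.4, 0.7, -0.3]
opening: 0.0471
```

send_rows(
  series=[
    [0, 0, 0, 0, 0, 0, 0.45],
    [0, 0, -0.01, 0, 0, 0, 0.45],
    [0, 0, -0.02, 0, 0, 0, 0.45],
    [0, 0, -0.035, 0, 0, 0, 0.45],
    [0, 0, -0.03, 0, 0, 0, 0.45],
  ],
)

```text
time: 27.0
tool_pos: [0.5151, -0.172, 0.1269]
tool_rot: [3.14, -0.0, -0.683]
contact_force: [0.8, -0.5, -0.1]
opening: 0.0509
```

send_rows(
  series=[
    [0, 0, -0.02, 0, 0, 0, 0.3],
    [0, 0, 0, 0, 0, 0, 0.3],
    [0, 0, 0, 0, 0, 0, 0.3],
  ],
)

```text
time: 27.25
tool_pos: [0.5159, -0.1724, 0.1467]
tool_rot: [3.141, -0.004, -0.683]
contact_force: [-0.4, -0.6, -0.9]
opening: 0.063
```

```bash
python3 held.py .021 .2 z1 2 2>/dev/null|head -1; python3 plan.py .5868 .2520 .16 .9786 .035 0.3
```

```text
tool [ 0.5159 -0.1724  0.1467] yaw -0.6831 expected base z -0.0233
t 27.3 pos [ 0.5151 -0.172   0.1452] rot [ 3.1406e+00 -1.3000e-03 -6.8320e-01] open 0.0635 F [-0.24  0.47 -1.08]
[[-0.015, -0.027, -0.001, 0, 0, -0.119, 0.3], [-0.012, -0.028, -0.001, 0, 0, -0.119, 0.3], [-0.008, -0.03, -0.001, 0, 0, -0.119, 0.3], [-0.005, -0.03, -0.001, 0, 0, -0.119, 0.3], [-0.001, -0.031, -0.001, 0, 0, -0.119, 0.3]]
[[0.002, -0.031, -0.001, 0, 0, -0.119, 0.3], [0.006, -0.03, -0.001, 0, 0, -0.118, 0.3], [0.01, -0.029, -0.001, 0, 0, -0.119, 0.3], [0.013, -0.028, -0.001, 0, 0, -0.118, 0.3], [0.016, -0.026, -0.001, 0, 0, -0.119, 0.3]]
[[0.019, -0.024, -0.001, 0, 0, -0.118, 0.3], [0.022, -0.022, -0.001, 0, 0, -0.119, 0.3], [0.024, -0.019, -0.001, 0, 0, -0.118, 0.3], [0.0258, -0.0156, -0.0018, 0, 0, -0.119, 0.3]]
end [0.5868 0.252  0.16  ] [3.1416 0.     0.9788]
```

View pics/z1.png

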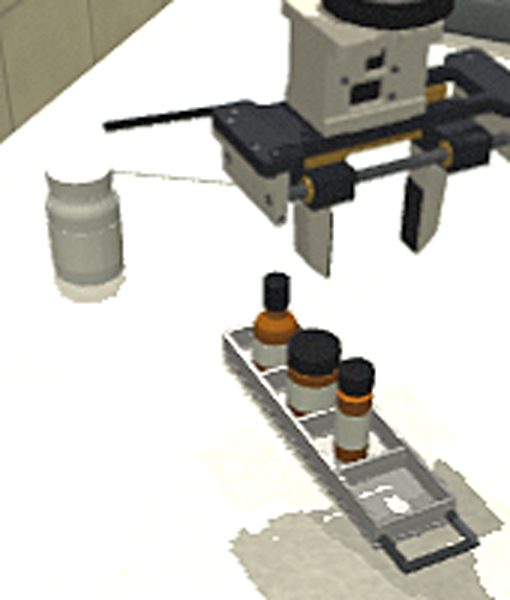

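Three are placed and upright. Now the square bottle.

send_rows(
  series=[
    [-0.015, -0.027, -0.001, 0, 0, -0.119, 0.3],
    [-0.012, -0.028, -0.001, 0, 0, -0.119, 0.3],
    [-0.008, -0.03, -0.001, 0, 0, -0.119, 0.3],
    [-0.005, -0.03, -0.001, 0, 0, -0.119, 0.3],
    [-0.001, -0.031, -0.001, 0, 0, -0.119, 0.3],
  ],
)

```text
time: 27.72
tool_pos: [0.5405, -0.0191, 0.1482]
tool_rot: [3.14, 0.003, -0.083]
contact_force: [1.3, -0.6, 0.4]
opening: 0.0642
```

send_rows(
  series=[
    [0.002, -0.031, -0.001, 0, 0, -0.119, 0.3],
    [0.006, -0.03, -0.001, 0, 0, -0.118, 0.3],
    [0.01, -0.029, -0.001, 0, 0, -0.119, 0.3],
    [0.013, -0.028, -0.001, 0, 0, -0.118, 0.3],
    [0.016, -0.026, -0.001, 0, 0, -0.119, 0.3],
  ],
)

```text
time: 28.13
tool_pos: [0.5661, 0.1325, 0.1529]
tool_rot: [-3.142, 0.004, 0.511]
contact_force: [0.8, -0.2, -0.2]
opening: 0.0642
```

send_rows(
  series=[
    [0.019, -0.024, -0.001, 0, 0, -0.118, 0.3],
    [0.022, -0.022, -0.001, 0, 0, -0.119, 0.3],
    [0.024, -0.019, -0.001, 0, 0, -0.118, 0.3],
    [0.026, -0.0156, -0.002, 0, 0, -0.119, 0.3],
    [0, 0, 0, 0, 0, 0, 0.3],
  ],
)

```text
time: 28.55
tool_pos: [0.5862, 0.2571, 0.1574]
tool_rot: [-3.14, 0.001, 0.989]
contact_force: [-0.9, -1.1, -0.6]
opening: 0.064
```

send_rows(
  series=[
    [0, 0, 0, 0, 0, 0, 0.3],
    [0, 0, 0, 0, 0, 0, 0.3],
    [0, 0, 0, 0, 0, 0, 0.3],
    [0, 0, 0, 0, 0, 0, 0.3],
  ],
)

```text
time: 28.88
tool_pos: [0.5871, 0.2507, 0.1592]
tool_rot: [3.141, 0.002, 0.977]
contact_force: [-0.4, -0.4, 1.1]
opening: 0.0642
```

Run:
```python
from h import *
from cell import imaging,observe
o=observe();t=o["tool_pos"];a=o["tool_rot"][2];print(t,a)
d=imaging.read_camera("wrist");c=cv2.convertScaleAbs(d["color"],alpha=1.8)[:,:,::-1]; cv2.imwrite("pics/aa.png",c)
W=cloud(d);m=(abs(W[...,2]-.11)<.005)&(np.hypot(W[...,0]-.587,W[...,1]-.252)<.03);P=W[m];q=cv2.minEnclosingCircle(P[:,:2].astype(np.float32));print(m.sum(),q)
e=np.array(q[0])-t[:2];print("tool shift",e@[np.cos(a),np.sin(a)],e@[np.sin(a),-np.cos(a)])
```

```text
[0.58707972 0.25072662 0.15916098] 0.9765217704006441
1426 ((0.5886729955673218, 0.25081050395965576), 0.017261769622564316)
tool shift 0.0009615918357519944 0.0012731440360392117
```

View pics/aa.png

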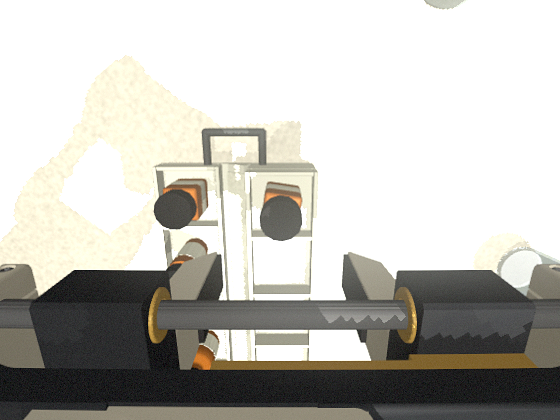

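The square bottle's cap at (281,217) is centred between the fingers (218–345), and its circle fit of 34.5 mm is within 1.5 mm of the tool. I'll descend to 0.052.

send_rows(
  series=[
    [0, 0.001, 0.02, 0, 0, 0, 0.3],
    [0, 0, 0.028, 0, 0, 0, 0.3],
    [0, 0, 0.025, 0, 0, 0, 0.3],
    [0, 0, 0.018, 0, 0, 0, 0.3],
    [0, 0, 0.01, 0, 0, 0, 0.3],
  ],
)

```text
time: 29.35
tool_pos: [0.5867, 0.2501, 0.056]
tool_rot: [-3.14, 0.004, 0.977]
contact_force: [-0.1, -0.3, 0.6]
opening: 0.0642
```

send_rows(
  series=[
    [0, 0, 0.005, 0, 0, 0, 0.3],
    [0, 0, 0, 0, 0, 0, 0.4],
    [0, 0, 0, 0, 0, 0, 0.5],
    [0, 0, 0, 0, 0, 0, 0.55],
    [0, 0, 0, 0, 0, 0, 0.65],
  ],
)

```text
time: 29.77
tool_pos: [0.5889, 0.2516, 0.0549]
tool_rot: [3.139, -0.001, 0.979]
contact_force: [0.5, -0.1, 0.3]
opening: 0.0423
```

send_rows(
  series=[
    [0, 0, 0, 0, 0, 0, 1],
    [0, 0, 0, 0, 0, 0, 1],
    [0, 0, 0, 0, 0, 0, 1],
    [0, 0, 0, 0, 0, 0, 1],
  ],
)

```text
time: 30.1
tool_pos: [0.5884, 0.2517, 0.0544]
tool_rot: [3.14, -0.0, 0.979]
contact_force: [-1.0, 0.9, 5.5]
opening: 0.0335
```

The grip is at 33.5 mm on the 34 mm cap. I'll lift.

send_rows(
  series=[
    [0, 0, -0.005, 0, 0, 0, 1],
    [0, 0, -0.012, 0, 0, 0, 1],
    [0, 0, -0.02, 0, 0, 0, 1],
    [0, 0, -0.025, 0, 0, 0, 1],
    [0, 0, -0.025, 0, 0, 0, 1],
  ],
)

```text
time: 30.52
tool_pos: [0.5876, 0.2512, 0.1416]
tool_rot: [3.141, 0.002, 0.979]
contact_force: [0.6, -0.3, -1.1]
opening: 0.0339
```

send_rows(
  series=[
    [0, 0, -0.022, 0, 0, 0, 1],
    [0, 0, -0.012, 0, 0, 0, 1],
    [0, 0, 0, 0, 0, 0, 1],
    [0, 0, 0, 0, 0, 0, 1],
  ],
)

```text
time: 30.85
tool_pos: [0.5881, 0.2515, 0.1752]
tool_rot: [3.14, 0.0, 0.979]
contact_force: [0.6, -0.0, -2.0]
opening: 0.0337
```

```bash
python3 plan.py .4676 -.1310 .175 -.6835 .03 1;python3 - <<'E'
from h import *
from cell import imaging,observe
d=imaging.read_camera("side");c=cv2.convertScaleAbs(d["color"],alpha=2.2)[:,:,::-1]
cv2.imwrite("pics/bb.png",cv2.resize(c[130:390,100:350],None,fx=2.3,fy=2.3,interpolation=cv2.INTER_CUBIC))
E
```

```text
t 30.85 pos [0.5881 0.2515 0.1752] rot [3.1397e+00 2.0000e-04 9.7870e-01] open 0.0337 F [ 0.58 -0.   -2.  ]
[[-0.027, 0.008, 0, 0, 0, 0.119, 1.0], [-0.026, 0.011, 0, 0, 0, 0.119, 1.0], [-0.025, 0.014, 0, 0, 0, 0.119, 1.0], [-0.023, 0.017, 0, 0, 0, 0.119, 1.0], [-0.021, 0.02, 0, 0, 0, 0.119, 1.0]]
[[-0.018, 0.022, 0, 0, 0, 0.119, 1.0], [-0.015, 0.024, 0, 0, 0, 0.119, 1.0], [-0.013, 0.026, 0, 0, 0, 0.118, 1.0], [-0.009, 0.027, 0, 0, 0, 0.119, 1.0], [-0.006, 0.028, 0, 0, 0, 0.118, 1.0]]
[[-0.003, 0.029, 0, 0, 0, 0.119, 1.0], [0.001, 0.029, 0, 0, 0, 0.118, 1.0], [0.004, 0.028, 0, 0, 0, 0.119, 1.0], [0.0077, 0.028, 0.0002, 0, 0, 0.118, 1.0]]
end [ 0.4677 -0.131   0.175 ] [ 3.1416 -0.     -0.6833]
```

View pics/bb.png

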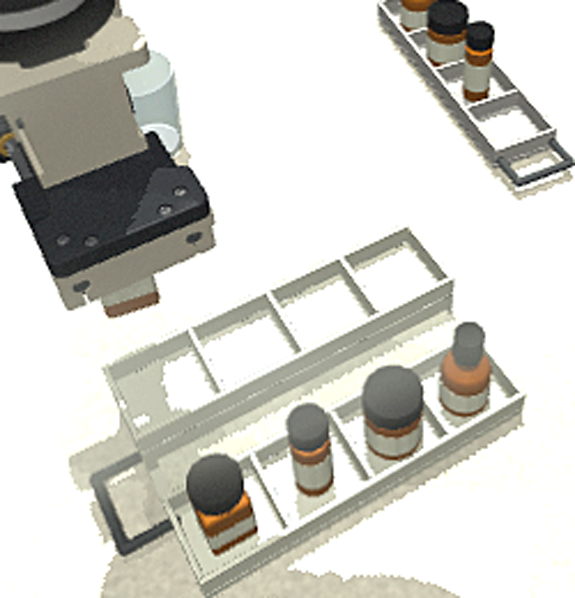

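The upper step is empty, the four retained twins are untouched, and the square bottle is held at (132,300). I'll carry it to place 1.

send_rows(
  series=[
    [-0.027, 0.008, 0, 0, 0, 0.119, 1],
    [-0.026, 0.011, 0, 0, 0, 0.119, 1],
    [-0.025, 0.014, 0, 0, 0, 0.119, 1],
    [-0.023, 0.017, 0, 0, 0, 0.119, 1],
    [-0.021, 0.02, 0, 0, 0, 0.119, 1],
  ],
)

```text
time: 31.32
tool_pos: [0.5427, 0.1146, 0.173]
tool_rot: [3.141, 0.004, 0.378]
contact_force: [-0.6, -0.4, -1.0]
opening: 0.0335
```

send_rows(
  series=[
    [-0.018, 0.022, 0, 0, 0, 0.119, 1],
    [-0.015, 0.024, 0, 0, 0, 0.119, 1],
    [-0.013, 0.026, 0, 0, 0, 0.118, 1],
    [-0.009, 0.027, 0, 0, 0, 0.119, 1],
    [-0.006, 0.028, 0, 0, 0, 0.118, 1],
  ],
)

```text
time: 31.73
tool_pos: [0.5003, -0.0217, 0.1734]
tool_rot: [3.14, 0.002, -0.215]
contact_force: [-0.1, -0.3, -0.1]
opening: 0.0334
```

send_rows(
  series=[
    [-0.003, 0.029, 0, 0, 0, 0.119, 1],
    [0.001, 0.029, 0, 0, 0, 0.118, 1],
    [0.004, 0.028, 0, 0, 0, 0.119, 1],
    [0.008, 0.028, 0, 0, 0, 0.118, 1],
    [0, 0, 0, 0, 0, 0, 1],
  ],
)

```text
time: 32.15
tool_pos: [0.4658, -0.1349, 0.1737]
tool_rot: [3.138, 0.001, -0.693]
contact_force: [-0.1, -0.5, -1.1]
opening: 0.0335
```

send_rows(
  series=[
    [0, 0, 0, 0, 0, 0, 1],
    [0, 0, 0, 0, 0, 0, 1],
    [0, 0, 0, 0, 0, 0, 1],
    [0, 0, 0, 0, 0, 0, 1],
  ],
)

```text
time: 32.48
tool_pos: [0.4679, -0.13, 0.1747]
tool_rot: [3.141, -0.0, -0.681]
contact_force: [-0.6, 0.3, -0.2]
opening: 0.0337
```

```bash
python3 held.py .017 .042 cc 1
```

```text
tool [ 0.4679 -0.13    0.1747] yaw -0.6809 expected base z 0.1627
n 316 centre [ 0.4679 -0.1262] res 0.0021 zmin [0.1587 0.1589 0.159 ]
shift world [-0.001  -0.0033] tool x,y [0.0013 0.0032]
```

View pics/cc.png

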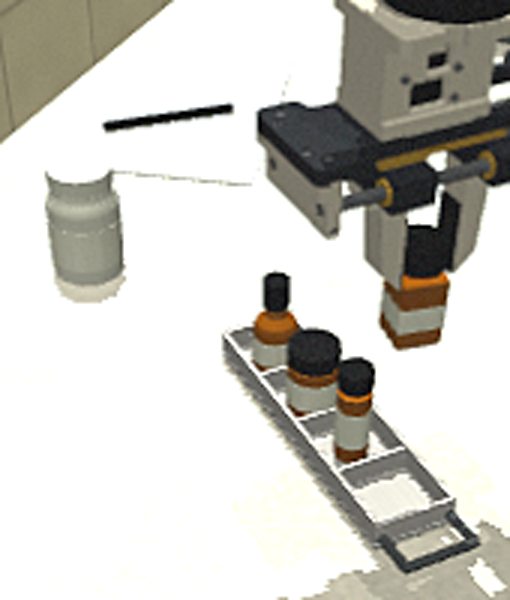

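send_rows(
  series=[
    [0.001, 0.001, 0.02, 0, 0, 0, 1],
    [0, 0.001, 0.028, 0, 0, 0, 1],
    [0, 0, 0.028, 0, 0, 0, 1],
    [0, 0, 0.022, 0, 0, 0, 1],
    [0, 0, 0.012, 0, 0, 0, 1],
  ],
)

```text
time: 32.95
tool_pos: [0.4661, -0.1321, 0.0625]
tool_rot: [3.14, 0.003, -0.682]
contact_force: [-0.9, -0.7, -0.9]
opening: 0.0338
```

send_rows(
  series=[
    [0, 0, 0.01, 0, 0, 0, 1],
    [0, 0, 0.007, 0, 0, 0, 1],
    [0, 0, 0.004, 0, 0, 0, 1],
    [0, 0, 0, 0, 0, 0, 1],
    [0, 0, 0, 0, 0, 0, 1],
  ],
)

```text
time: 33.37
tool_pos: [0.4677, -0.1334, 0.0444]
tool_rot: [3.141, -0.002, -0.683]
contact_force: [0.7, -0.3, -0.3]
opening: 0.0338
```

```bash
python3 held.py .017 .042 dd 1
```

```text
tool [ 0.4677 -0.1334  0.0444] yaw -0.6827 expected base z 0.0324
n 288 centre [ 0.4675 -0.1296] res 0.0076 zmin [0.0206 0.0209 0.021 ]
shift world [-0.0006  0.0001] tool x,y [-0.0006  0.0003]
```

View pics/dd.png

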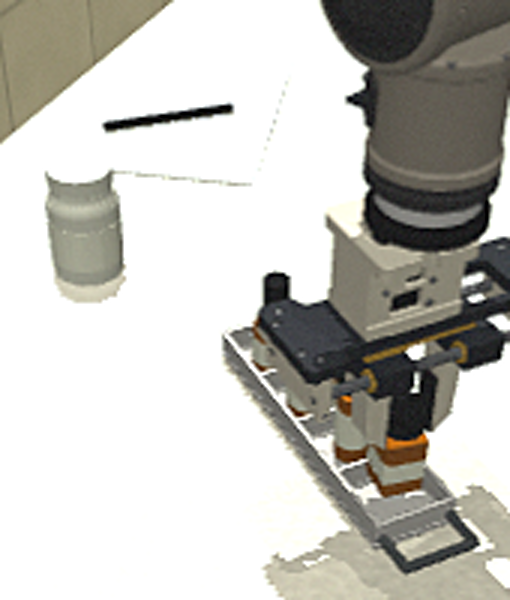

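The square bottle is right over place 1, at the height of the wall tops. I'll continue to about 0.022.

send_rows(
  series=[
    [0, 0, 0.006, 0, 0, 0, 1],
    [0, 0, 0.006, 0, 0, 0, 1],
    [0, 0, 0.004, 0, 0, 0, 1],
    [0, 0, 0.002, 0, 0, 0, 1],
    [0, 0, 0, 0, 0, 0, 1],
  ],
)

```text
time: 33.83
tool_pos: [0.4669, -0.1334, 0.0254]
tool_rot: [3.14, 0.0, -0.683]
contact_force: [0.9, -0.2, -0.6]
opening: 0.0336
```

send_rows(
  series=[
    [0, 0, 0.001, 0, 0, 0, 1],
    [0, 0, 0.001, 0, 0, 0, 1],
    [0, 0, 0, 0, 0, 0, 1],
    [0, 0, 0, 0, 0, 0, 1],
  ],
)

```text
time: 34.17
tool_pos: [0.4674, -0.1336, 0.0241]
tool_rot: [3.141, -0.001, -0.683]
contact_force: [-0.5, -0.4, -1.9]
opening: 0.0338
```

send_rows(
  series=[
    [0, 0, 0.001, 0, 0, 0, 1],
    [0, 0, 0, 0, 0, 0, 1],
    [0, 0, 0, 0, 0, 0, 1],
  ],
)

```text
time: 34.42
tool_pos: [0.4674, -0.1336, 0.0231]
tool_rot: [3.141, -0.001, -0.683]
contact_force: [0.2, 0.2, -0.9]
opening: 0.0336
```

send_rows(
  series=[
    [0, 0, 0.001, 0, 0, 0, 1],
    [0, 0, 0, 0, 0, 0, 1],
    [0, 0, 0, 0, 0, 0, 1],
  ],
)

```text
time: 34.67
tool_pos: [0.4677, -0.1337, 0.0224]
tool_rot: [3.141, -0.002, -0.683]
contact_force: [0.3, -0.8, 3.3]
opening: 0.0336
```

Contact reads 3.3 N. I'll release and go up.

send_rows(
  series=[
    [0, 0, 0, 0, 0, 0, 0.6],
    [0, 0, 0, 0, 0, 0, 0.5],
    [0, 0, 0, 0, 0, 0, 0.4],
    [0, 0, 0, 0, 0, 0, 0.35],
    [0, 0, 0, 0, 0, 0, 0.35],
  ],
)

```text
time: 35.08
tool_pos: [0.4672, -0.1335, 0.0219]
tool_rot: [3.14, -0.001, -0.683]
contact_force: [-0.3, -0.4, -0.5]
opening: 0.0577
```

send_rows(
  series=[
    [0, 0, 0, 0, 0, 0, 0.35],
    [0, 0, -0.01, 0, 0, 0, 0.35],
    [0, 0, -0.02, 0, 0, 0, 0.35],
    [0, 0, -0.035, 0, 0, 0, 0.35],
    [0, 0, -0.04, 0, 0, 0, 0.35],
  ],
)

```text
time: 35.5
tool_pos: [0.4658, -0.1327, 0.1267]
tool_rot: [3.139, 0.003, -0.683]
contact_force: [0.9, -1.1, -0.6]
opening: 0.0598
```

send_rows(
  series=[
    [0, 0, -0.04, 0, 0, 0, 0.35],
    [-0.02, -0.02, -0.02, 0, 0, 0, 0.35],
    [-0.03, -0.02, 0, 0, 0, 0, 0.35],
    [-0.03, 0, 0, 0, 0, 0, 0.35],
    [0, 0, 0, 0, 0, 0, 0.35],
  ],
)

```text
time: 35.92
tool_pos: [0.4269, -0.0484, 0.1869]
tool_rot: [3.14, 0.002, -0.68]
contact_force: [-0.5, 0.7, 0.4]
opening: 0.0597
```

send_rows(
  series=[
    [0, 0, 0, 0, 0, 0, 0.35],
    [0, 0, 0, 0, 0, 0, 0.35],
    [0, 0, 0, 0, 0, 0, 0.35],
  ],
)

```text
time: 36.17
tool_pos: [0.4312, -0.0525, 0.1869]
tool_rot: [3.141, -0.002, -0.684]
contact_force: [0.0, -0.7, 0.3]
opening: 0.0597
```

Run:
```python
from h import *
from cell import imaging,observe
print(observe()["tool_pos"])
d=imaging.read_camera("side");np.savez("z_side.npz",**d);c=cv2.convertScaleAbs(d["color"],alpha=2.2)[:,:,::-1]; cv2.imwrite("pics/zs.png",c)
d=imaging.read_camera("top");np.savez("z_top.npz",**d)
c=cv2.convertScaleAbs(d["color"],alpha=2.2)[:,:,::-1]; cv2.imwrite("pics/zt.png",c)
```

```text
[ 0.43122375 -0.05250753  0.18686153]
```

View pics/zs.png

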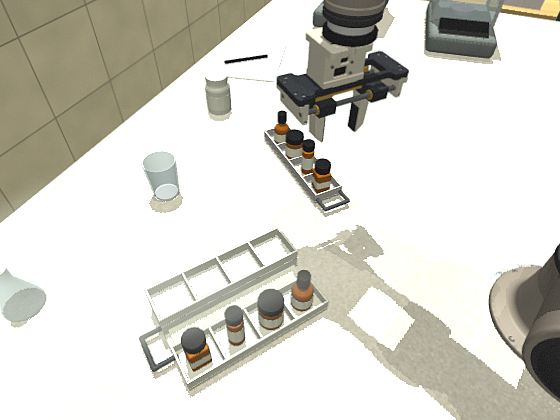

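View pics/zt.png

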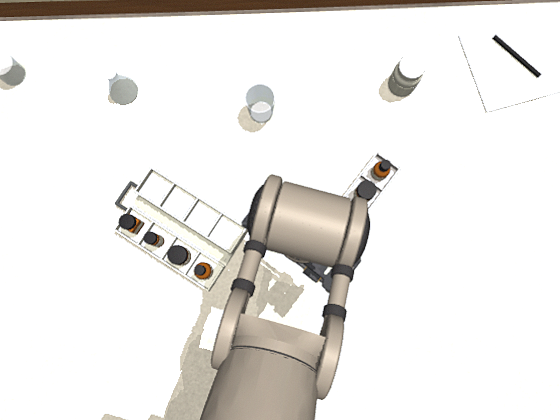

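Both views show all four in the carrier, from the loop: square, vial, jar, bottle. The twins are still on the lower step. Last, a numeric check.

Run:
```python
from h import *
W=cloud(np.load("z_side.npz")).reshape(-1,3)
for n,zt,s,R in (("square",.078,(.4669,-.1295),17),("vial",.088,(.515,-.1686),13.5),("jar",.068,(.5631,-.2077),21),("bottle",.088,(.6112,-.2468),11)):
    m=(np.hypot(W[:,0]-s[0],W[:,1]-s[1])<.03)&(abs(W[:,2]-zt)<.004);P=W[m]
    c,r=cv2.minEnclosingCircle(P[:,:2].astype(np.float32)); print(n,m.sum(),"ztop",np.percentile(P[:,2],80).round(4),"want",zt,"off mm",((np.array(c)-s)*1000).round(1),"d",round(2000*r,1))
A=cloud(np.load("a_top.npz"));B=cloud(np.load("z_top.npz"))
V,U=np.mgrid[:420,:560]
for n,zt,(u,v) in (("ksquare",.080,(128,222)),("kvial",.090,(151,239)),("kjar",.070,(178,254)),("kbottle",.090,(202,270))):
    print(n,[X[(np.hypot(U-u,V-v)<18)&(abs(X[...,2]-zt)<.006)].mean(0).round(4).tolist() for X in(A,B)])
```

```text
square 141 ztop 0.0767 want 0.078 off mm [0.4 0.6] d 35.9
vial 81 ztop 0.0865 want 0.088 off mm [-1.4 -1.1] d 29.2
jar 158 ztop 0.0667 want 0.068 off mm [-2.1 -0.8] d 43.9
bottle 40 ztop 0.0864 want 0.088 off mm [0.  0.1] d 21.5
ksquare [[0.5079, 0.3026, 0.0798], [0.508, 0.3026, 0.0797]]
kvial [[0.4709, 0.2509, 0.0898], [0.4707, 0.2509, 0.0898]]
kjar [[0.4356, 0.1986, 0.07], [0.4357, 0.1985, 0.0699]]
kbottle [[0.4016, 0.1483, 0.0901], [0.4017, 0.1484, 0.09]]
```

```bash
python3 -c "
from cell import workorder
print(workorder.hand_in())"
```

```text
the job is handed in; nothing more can be done
None
```

I moved all four upper bottles into the aluminium carrier and handed the job in at about 36 s. Counted from the pull loop they stand as on the rack: square, vial, jar, bottle.

**Last checks:**
- **Placed bottles:** each stands upright, within about 2.5 mm of its compartment centre. Cap tops measured 1.3 to 1.6 mm below the expected height. The side camera reads about that low on the carrier walls too, so I put it down to the camera.
- **Retained bottles:** their positions match the first picture to within 0.2 mm.
- **Setting down:** each was lowered until contact, at 3 to 8 N, then released.

**What went wrong:** the reported TCP height was about 30 mm lower than where the cameras showed the fingertips. Because of that, my first grasp of the narrow-necked bottle closed just above its cap. The bottle was not moved. I checked the offset at a second height, corrected all later heights by it, and every grip then matched its cap diameter to within 0.5 mm.

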